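# Advance the ring frame and stamp the record card

### The job

Do today's adjustment on the practice ring frame: turn the red adjuster one quarter turn clockwise (seen from above), then the yellow one two quarter turns clockwise, then the blue one one quarter turn clockwise, so that each pointer ends on its tick. Then pick up the hand stamp and press it firmly and squarely in the middle of the outlined box on the record card, the stamp's long side along the box's long side, lift it without sliding, and stand it upright back on the ink pad. Leave everything else where it is.

Things in the scene. Friction and masses are not known exactly. Their poses are not given: they have to be found in the camera images.
- red (a joint): turning angle of the red adjuster in rad: about 0 at the start (its pointer at the dial's broad tick), growing as the head is turned clockwise seen from above, 1.571 a quarter turn. It turns freely either way from -3.2 to 4.8, no clicks or springs, light friction (about 0.04 N m), and stays where it is left.
- red_head (a point): red adjuster of the frame, axis upright: point on its axis in its red square gripping head, 119 mm above the table. The head is 14 x 14 mm, from 99 to 133 mm above the table, its flat sides facing the point's x and y axes, which turn with it. Below it a red round flange (29 mm diameter, top at 99 mm) has a black pointer towards the point's +x, as has the head's top.
- yellow (a joint): turning angle of the yellow adjuster in rad: about 0 at the start (its pointer at the dial's broad tick), growing as the head is turned clockwise seen from above, 1.571 a quarter turn. It turns freely either way from -3.2 to 4.8, no clicks or springs, light friction (about 0.04 N m), and stays where it is left.
- yellow_head (a point): yellow adjuster of the frame, axis upright: point on its axis in its yellow square gripping head, 119 mm above the table. The head is 14 x 14 mm, from 99 to 133 mm above the table, its flat sides facing the point's x and y axes, which turn with it. Below it a yellow round flange (29 mm diameter, top at 99 mm) has a black pointer towards the point's +x, as has the head's top.
- blue (a joint): turning angle of the blue adjuster in rad: about 0 at the start (its pointer at the dial's broad tick), growing as the head is turned clockwise seen from above, 1.571 a quarter turn. It turns freely either way from -3.2 to 4.8, no clicks or springs, light friction (about 0.04 N m), and stays where it is left.
- blue_head (a point): blue adjuster of the frame, axis upright: point on its axis in its blue square gripping head, 119 mm above the table. The head is 14 x 14 mm, from 99 to 133 mm above the table, its flat sides facing the point's x and y axes, which turn with it. Below it a blue round flange (29 mm diameter, top at 99 mm) has a black pointer towards the point's +x, as has the head's top.
- frame: fixed practice ring frame: white round foot 196 mm wide, upright bone model, steel ring 180 mm wide crossed by wires like spokes, on it three coloured adjusters 120 degrees apart at 80 mm radius, each over a white dial (48 mm) with four black ticks a quarter turn apart, the zero tick broader. Nothing but the adjusters rises over 95 mm. Origin: centre of the foot's underside.
- stamp_center (a point): loose wooden hand stamp, 70 mm tall, about 80 g: rubber face 30 (x) x 20 (y) mm underneath, block 34 x 24 mm up to 18 mm, above it a flat wooden grip 24 (x) x 16 (y) mm up to the top. It stands upright on the ink pad. This point is at its centre, 35 mm above its rubber face; z points up along the stamp.
- stamp: the same stamp; origin at the centre of its rubber face.
- inkpad_top (a point): centre of the top of the fixed ink pad (black case 75 x 65 mm with a dark blue pad 61 (x) x 51 (y) mm, top 16 mm above the table).
- card: white record card, 74 (x) x 105 (y) mm, on a fixed dark board (100 x 130 mm) with a flat steel clip at +x. Foam-backed: it gives straight down about 0.4 mm per newton, at most 5 mm. Origin: underside of the card, below the middle of the box. The stamp's long side (its x) goes along the box's long side (the card's y).
- card_box (a point): middle of the blue-outlined box on the card's top, 16 mm above the table; the box is 34 mm along x and 46 mm along y.
- dish: bystander, loose: round shallow steel bowl, 100 mm across, 32 mm high; origin at the centre of its underside
- amber: bystander, loose: amber glass bottle, 52 mm across, 95 mm high; origin at the centre of its underside
- jar: bystander, loose: clear jar with a blue cap, 60 mm across, 60 mm high; origin at the centre of its underside
- tape: bystander, loose: roll of white tape, 62 mm across, 20 mm high; origin at the centre of its underside
- wrench: bystander, loose: small steel wrench lying flat, 150 mm long; origin at the centre of its underside
- pincup: bystander, loose: white ceramic cup, 56 mm across, 45 mm high; origin at the centre of its underside
- marker: bystander, loose: blue marker pen lying flat, 120 x 12 x 12 mm; origin at the centre of its underside
There are look-alikes about, which are no part of the job. Several things look just like the part that bears card: the one meant starts farthest to the robot's right.

How it is judged:
By the outcome, as a careful person would: the job done as asked, in the order asked, and still so for the second after the job is handed in, with the robot touching nothing.
It also fails if it takes over 72 s, if anything falls off the work surface, if the arm or the gripper's body presses on something with over 40 N, if the wrist force passes 120 N, or if a joint passes its speed limit or range.

### The arm

A 6-joint arm with a two-finger parallel gripper is mounted at the origin on the work surface. World frame = base frame: x ahead of the robot, y to its left, z up, the work surface at z = 0. Lengths are in m, angles in rad, forces in N, time in s.
With the tool pointing down it reaches from about 0.35 to 0.975 m from the base axis. Payload 4.9 kg.
Tool frame: the origin (TCP) lies on the front face of the gripper's body, between the roots of the fingers; the fingertips stand 73 mm ahead of it and the grasp point (between the pads) lies 54 mm ahead of it (tip_extent is the distance from the TCP to the fingertips, in m); y points along the fingers, x is the direction in which the jaws open and shut, and the axes are right-handed (so a half turn about y gives the same grasp; the last joint's range is limited). The gripper opens to 85 mm and grips with 20 to 120 N. Pads are 22 mm wide; open, the fingers measure 114 mm over their backs; the gripper's body (76 mm by 85 mm) begins 54 mm behind the grasp point. The pads swing forward as they close: fully open they stand 13 mm farther back than shut.
Start: joints at [1.225, 0.053, 1.613, -0, 1.476, -0.119], TCP at [0.141, 0.609, 0.304] pointing down, gripper open.
Joint ranges: [-3.01, 3.01], [-1.01, 2.22], [0.06, 2.58], [-1.02, 4.17], [0.09, 2.62], [-3.14, 3.14]. Speed limits (rad/s): [2.57, 2.57, 3.14, 3.14, 3.14, 3.14].

### API

Orientations are given as a unit quaternion [w, x, y, z].
In Python, from plant import state, grab_frame, camera_info, job_done, tip_extent gives the robot as it stands.
- The arm moves only by the tool carry_out, never from a script. Its argument "rows" is a list that holds one entry, the list of rows, each a list of 7 numbers: the turn, a rotation vector about the world's x, y, z as a fraction of full scale, then the shift along the world's x, y, z as a fraction of full scale, then the finger opening in mm, from 0 to 85.4. A call has 1 to 5 rows; each row shifts and turns the commanded pose from where the row before left it; what a row does not reach is not made up. Full scale, the value 1, is 40 mm for a shift and 4 degrees for a turn. A row lasts 1/10 s, in which the tool goes at most 50 mm and 8.59 degrees, less where a joint would pass 70% of its speed; a pose out of reach is approached as far as the arm can. A call with a number of a shift or a turn outside -1 to 1 is refused whole. A call with a gripper value outside its range is refused whole. The fingers move at their own pace and stop on an object; the grip force is fixed at half the most. Time passes only in rows, so rows that do not move let the fingers close. It gives the time, the measured TCP pose, the force and the opening at its end, in the units of the state.
- state(): the state, without advancing time (a new reading comes with each control period).
- grab_frame(name): name is "side" or "top"; returns the picture (480x640x3 uint8, blue, green, red); there is no depth.
- camera_info(name): a dict with "intrinsics" (3x3 intrinsics, pixels), "xyz" and "rotation" of the camera in the world. Camera axes: x right, y down, z forward; pixel columns grow to the right and rows downward; lengths in m; the calibration is good to about 2 mm. A picture is of the moment at which its call begins. camera_info takes no time and is no camera call.
- job_done(): hands the job in, once; it reports no verdict.
The state is a dict: "time": time; "joint_pos": joint angles; "joint_vel": joint speeds; "joint_efforts": joint torques, N m; "tool_pos": TCP position; "tool_rot": TCP orientation; "contact_force": force on the tool from outside, world axes, zero at the start; "ft_torque": the same for the moment, N m; "gripper_width": opening from 0.0 (shut) to 1.0 (fully open).
Only numpy, scipy, OpenCV 4.12 (cv2) and the standard library are available. Lean on these libraries where they do the work, as an engineer would, in place of code of your own. Each camera call takes 0.05 s, during which the arm holds its last target.

## Working session

There is one attempt and no reset: what is moved stays moved. The work goes in short steps, Python scripts to look and compute and a tool call to move; the robot and the scene stay as the last step left them, time stands still between calls to the robot, and variables do not carry over. Pictures are saved under pics/ and viewed, and the job is handed in when it is done.

Besides the shell and the picture viewer there is one more tool, called after "Request:" by a JSON object that holds its "api" and its "payload", one argument or row to a line. carry_out: Moves the arm, as the interface text tells. Shift numbers are shares of 40 mm and turn numbers shares of 4 degrees, none past 1 either way. Its arguments: {"type":"object","properties":{"rows":{"type":"array"}},"required":["rows"]}

```bash
mkdir -p pics; ls; python3 - <<'E'
from plant import *
import cv2
print(state()); print(tip_extent)
for n in("top","side"):
    cv2.imwrite(f"pics/{n}0.png",grab_frame(n)); print(n,camera_info(n))
E
```

```text
pics
{'time': 0.0, 'joint_pos': array([ 1.22501394e+00,  5.33292530e-02,  1.61427364e+00,  5.64272643e-06,
        1.47603957e+00, -1.19049488e-01]), 'joint_vel': array([-2.36386614e-03, -9.72915577e-04, -1.65443080e-03, -6.31694303e-04,
       -3.19999971e-05,  1.16362908e-03]), 'joint_efforts': array([ 9.83674181e-04, -3.93699217e+01, -3.70167661e+01, -2.14666863e-05,
        7.20098469e-03, -2.41951687e-05]), 'tool_pos': array([0.14036275, 0.60854507, 0.30269216]), 'tool_rot': array([-0.55297322,  0.55373112,  0.43961043, -0.44084593]), 'contact_force': array([0.50492228, 0.34758745, 0.49658144]), 'ft_torque': array([ 0.00291456,  0.02833998, -0.01969013]), 'gripper_width': 1.0040895861171983}
0.0726
top {'intrinsics': array([[607.73480195,   0.        , 317.06321965],
       [  0.        , 607.73480195, 240.38888293],
       [  0.        ,   0.        ,   1.        ]]), 'xyz': array([0.41438633, 0.0094551 , 1.38742145]), 'rotation': array([-0.03360619,  0.71329287, -0.69884064,  0.04129979])}
side {'intrinsics': array([[564.59810914,   0.        , 330.97159589],
       [  0.        , 564.59810914, 235.29010398],
       [  0.        ,   0.        ,   1.        ]]), 'xyz': array([ 0.07288737, -0.82982359,  0.99393289]), 'rotation': array([-0.38472561,  0.88674153, -0.23620868,  0.09940386])}
```

View pics/top0.png

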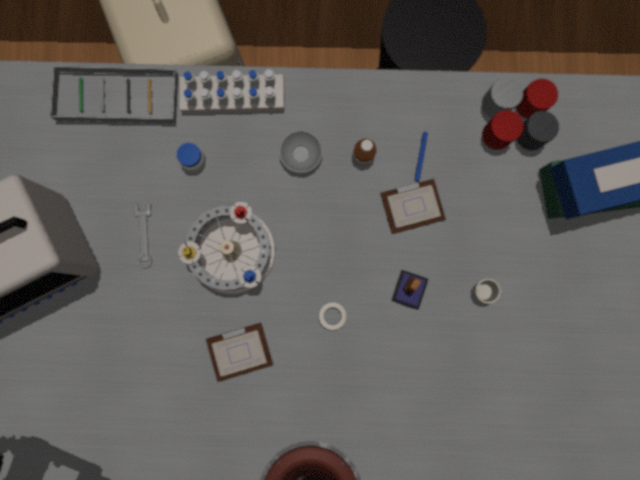

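View pics/side0.png

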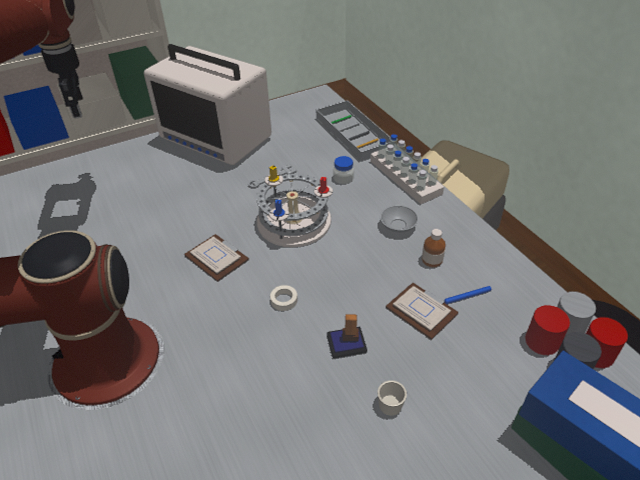

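The top view shows the ring frame at (230,248), with red at (240,212), yellow at (189,252) and blue at (250,276). The stamp on its pad is at (411,289). There are two card boards, at (239,352) and (413,206). The robot's right is the right of the image (−y), so the (413,206) one should be the card meant. I'll confirm it in an enlarged crop.

```bash
cat > h.py <<'E'
import numpy as np, cv2
from plant import *
from scipy.spatial.transform import Rotation as R
def rq(q): return R.from_quat([q[1],q[2],q[3],q[0]])
def proj(n,P):
    c=camera_info(n); M=rq(c['rotation']).as_matrix(); p=(np.atleast_2d(P)-c['xyz'])@M
    u=p@c['intrinsics'].T; return u[:,:2]/u[:,2:]
def ray(n,uv):
    c=camera_info(n); M=rq(c['rotation']).as_matrix()
    d=M@np.linalg.inv(c['intrinsics'])@np.array([uv[0],uv[1],1.]); return c['xyz'],d/np.linalg.norm(d)
def onz(n,uv,z):
    o,d=ray(n,uv); return o+d*(z-o[2])/d[2]
def tri(a,b):
    A=np.zeros((3,3));v=np.zeros(3)
    for n,uv in(("top",a),("side",b)):
        o,d=ray(n,uv);P=np.eye(3)-np.outer(d,d);A+=P;v+=P@o
    return np.linalg.solve(A,v)
def crop(n,img,x,y,w,h,s,f):
    cv2.imwrite(f,cv2.resize(img[y:y+h,x:x+w],None,fx=s,fy=s,interpolation=cv2.INTER_CUBIC))
E
python3 - <<'E'
from h import *
t=cv2.imread('pics/top0.png');s=cv2.imread('pics/side0.png')
crop('',t,170,190,120,115,5,'pics/t_frame.png')
crop('',t,370,170,90,150,4,'pics/t_card.png')
crop('',s,240,150,110,100,6,'pics/s_frame.png')
crop('',s,320,270,150,100,5,'pics/s_card.png')
print(rq(state()['tool_rot']).as_matrix())
for uv in((413,206),(239,352),(230,248),(411,289)): print(uv,onz('top',uv,.016))
E
```

```text
[[ 2.24868327e-01 -5.86214899e-04 -9.74388984e-01]
 [ 9.74387421e-01 -1.75420685e-03  2.24869021e-01]
 [-1.84110140e-03 -9.99998290e-01  1.76734865e-04]]
(413, 206) [ 0.64415824 -0.22189685  0.016     ]
(239, 352) [0.30734772 0.16449843 0.016     ]
(230, 248) [0.53896052 0.19257746 0.016     ]
(411, 289) [ 0.45471228 -0.21797117  0.016     ]
```

View pics/t_frame.png

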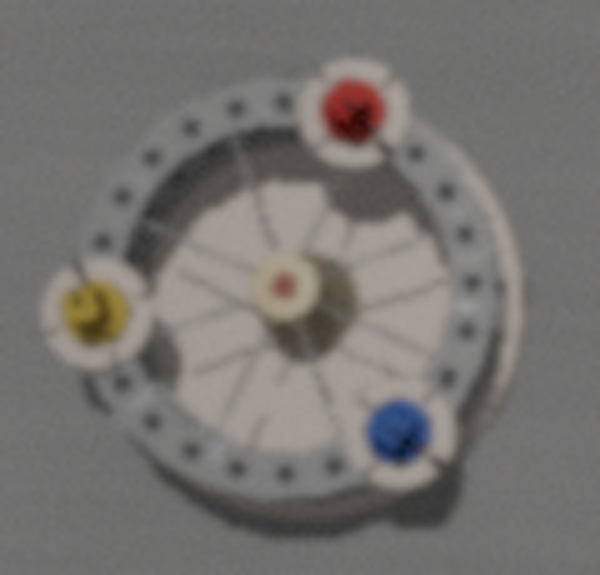

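View pics/t_card.png

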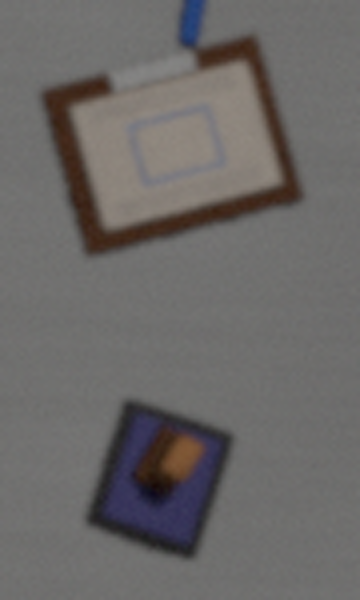

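View pics/s_frame.png

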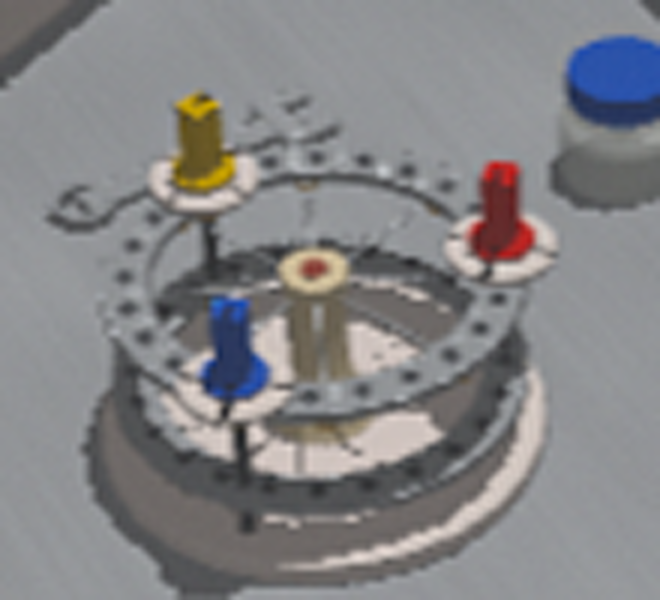

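View pics/s_card.png

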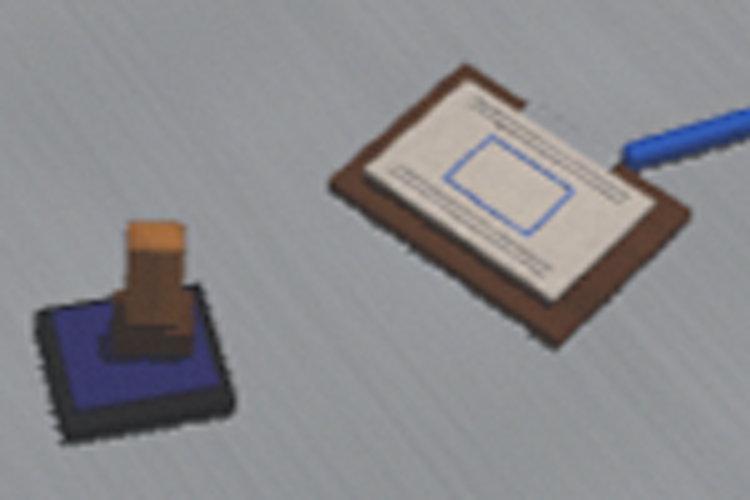

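Confirmed: of the two look-alike boards, the right one (top 413,206, y≈−0.22) lies farther right than the one at (239,352) (y≈+0.16). Its box is at side pixel ~(421,310). Next I need the adjuster centres and tick angles.

```bash
python3 - <<'E'
from h import *
from scipy.signal import find_peaks
t=cv2.imread('pics/top0.png');s=cv2.imread('pics/side0.png')
im={'top':t,'side':s}
rng={'red':[((0,120,60),(8,255,255)),((172,120,60),(180,255,255))],'yellow':[((20,120,60),(35,255,255))],'blue':[((105,140,60),(125,255,255))]}
guess={'red':((240,212),(323,187)),'yellow':((189,252),(273,175)),'blue':((250,276),(279,208))}
for c in rng:
    out=[]
    for k,n in enumerate(('top','side')):
        hsv=cv2.cvtColor(im[n],cv2.COLOR_BGR2HSV)
        m=sum(cv2.inRange(hsv,*r) for r in rng[c])
        g=guess[c][k]; z=np.zeros_like(m); cv2.circle(z,g,22,255,-1); m&=z
        nn,l,st,ce=cv2.connectedComponentsWithStats(m); i=1+st[1:,4].argmax()
        ys,xs=np.where(l==i); out.append((ce[i],st[i],xs,ys)); print(c,n,ce[i].round(1),st[i])
    print('  top centroid on z=.1:',onz('top',out[0][0],.104)[:2].round(4))
    print('  side/top pic tri (blob centroid)',tri(out[0][0],out[1][0]).round(4))
S=[]
for n,c,x,y,w in(('s',s,'red',0,0),):
    pass
cols=[]
for nm,(a,b) in guess.items():
    A=cv2.resize(t[a[1]-15:a[1]+16,a[0]-15:a[0]+16],(265,265),interpolation=cv2.INTER_CUBIC)
    B=cv2.resize(s[b[1]-16:b[1]+17,b[0]-16:b[0]+17],(265,265),interpolation=cv2.INTER_CUBIC)
    cols.append(np.vstack([A,B]))
cv2.imwrite('pics/adj.png',np.clip(np.hstack(cols)*1.4,0,255).astype(np.uint8))
E
```

```text
red top [240.1 211.7] [235 207  11  11  98]
red side [323.2 185.6] [319 177  10  16 104]
  top centroid on z=.1: [0.6091 0.1621]
  side/top pic tri (blob centroid) [0.609  0.1612 0.1094]
yellow top [188.6 252. ] [183 247  12  11 102]
yellow side [273.1 174.2] [269 166  10  16 115]
  top centroid on z=.1: [0.5207 0.2678]
  side/top pic tri (blob centroid) [0.5201 0.2666 0.1102]
blue top [249.  275.7] [245 271  10  10  72]
blue side [278.5 207.9] [274 200  10  16  71]
  top centroid on z=.1: [0.4731 0.1388]
  side/top pic tri (blob centroid) [0.4731 0.138  0.1103]
```

View pics/adj.png

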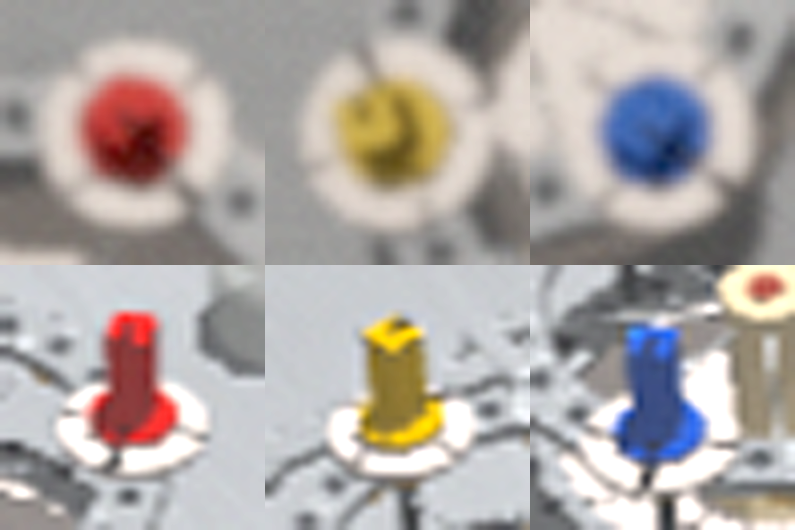

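```bash
cat > dial.py <<'E'
from h import *
import sys
C={'red':(.609,.1617),'yellow':(.5205,.2672),'blue':(.4731,.1384)}
def unwrap(n,img,c,z=.095,r0=.016,r1=.0235):
    th=np.deg2rad(np.arange(360)); acc=[]
    for r in np.arange(r0,r1,.0005):
        P=np.c_[c[0]+r*np.cos(th),c[1]+r*np.sin(th),np.full(360,z)]
        uv=proj(n,P).astype(np.float32)
        acc.append(cv2.remap(cv2.cvtColor(img,cv2.COLOR_BGR2GRAY),uv[:,0][None],uv[:,1][None],cv2.INTER_CUBIC)[0])
    return np.array(acc,float)
if __name__=='__main__':
    for n in('top','side'):
        img=cv2.imread(f'pics/{n}0.png'); rows=[]
        for k,c in C.items():
            # recentre on white+colour disc: centroid of not-grey region
            a=unwrap(n,img,c,r0=.004,r1=.032); b=cv2.resize(a.astype(np.uint8),(760,180),interpolation=cv2.INTER_NEAREST)
            for x in range(0,360,45): cv2.putText(b,str(x),(int(x*760/360),10),0,.4,255,1)
            rows.append(b)
            p=a[26:36].mean(0); print(n,k,[int(v) for v in p[::10]])
        cv2.imwrite(f'pics/unw_{n}.png',np.vstack(rows))
E
python3 dial.py
```

```text
top red [154, 151, 147, 147, 137, 141, 147, 147, 150, 151, 150, 152, 148, 133, 143, 153, 154, 152, 151, 150, 149, 132, 92, 126, 151, 153, 155, 156, 155, 158, 156, 143, 135, 153, 155, 156]
top yellow [156, 153, 135, 111, 140, 145, 141, 141, 141, 146, 145, 136, 147, 150, 151, 150, 149, 151, 150, 141, 130, 143, 146, 145, 145, 145, 147, 150, 153, 139, 133, 148, 152, 152, 153, 155]
top blue [155, 155, 158, 156, 153, 136, 144, 155, 154, 153, 151, 152, 152, 149, 132, 141, 153, 153, 151, 153, 154, 153, 141, 104, 131, 151, 154, 154, 154, 154, 156, 153, 137, 143, 157, 156]
side red [190, 186, 180, 147, 78, 54, 59, 56, 80, 156, 181, 192, 196, 166, 129, 202, 205, 201, 192, 200, 209, 199, 123, 104, 205, 207, 209, 201, 201, 205, 191, 149, 167, 198, 202, 199]
side yellow [207, 181, 113, 95, 110, 85, 87, 85, 79, 95, 141, 138, 165, 205, 203, 201, 195, 188, 197, 186, 141, 170, 200, 204, 207, 204, 201, 206, 206, 154, 159, 197, 202, 200, 200, 202]
side blue [198, 201, 197, 188, 148, 61, 55, 56, 50, 103, 184, 184, 196, 200, 144, 130, 182, 210, 201, 200, 203, 205, 194, 62, 137, 206, 208, 201, 205, 202, 211, 150, 126, 200, 206, 200]
```

View pics/unw_top.png

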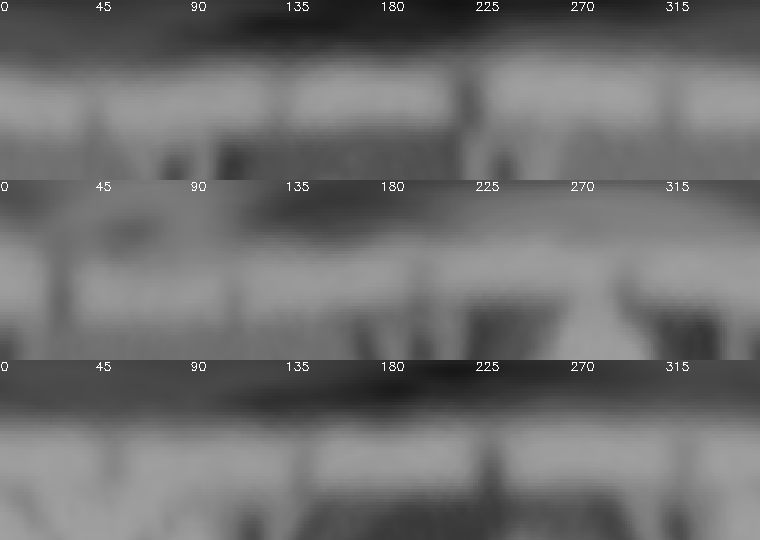

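View pics/unw_side.png

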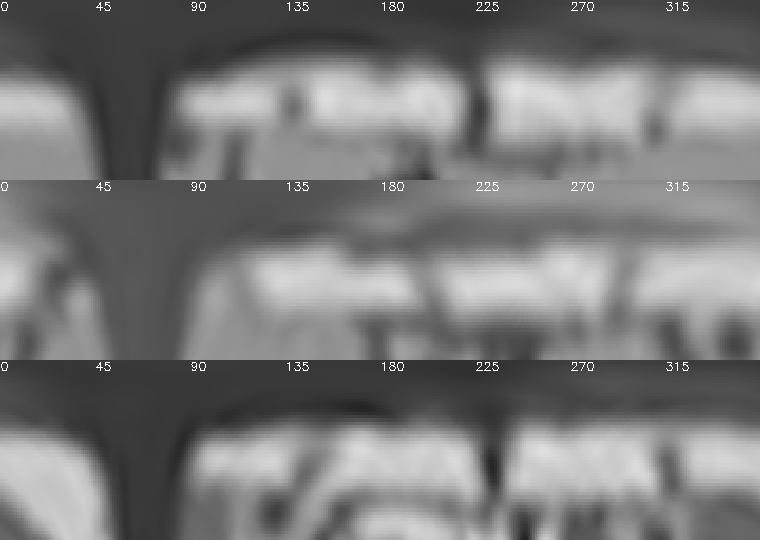

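```bash
python3 - <<'E'
from dial import *
img=cv2.imread('pics/top0.png')
g={'red':219,'yellow':30,'blue':230}
for k,c in C.items():
    c=np.array(c)
    for it in range(3):
        a=unwrap('top',img,c,r0=.017,r1=.022).mean(0); D=[]
        for i in range(4):
            ph=g[k]+90*i; idx=np.arange(int(ph)-20,int(ph)+21)%360
            v=a[idx]; w=np.clip(np.median(v)-4-v,0,None); 
            # main peak window
            pk=w.argmax(); m=abs(np.arange(41)-pk)<=8
            D.append((w*m)@np.arange(-20,21)/(w*m).sum()+int(ph)-ph)
        D=np.array(D); th0=g[k]+D.mean()
        # tick lines: centre offset e: perp displacement r*d_i = n_i.e
        A=[];b=[]
        for i in range(4):
            t=np.deg2rad(th0+90*i); A.append([-np.sin(t),np.cos(t)]); b.append(.0195*np.deg2rad(D[i]-D.mean()))
        e=np.linalg.lstsq(np.array(A),np.array(b),rcond=None)[0]
        print(k,D.round(1),'th0',round(th0,1),'e mm',(e*1e3).round(2)); c=c+e
    print('  ->',c.round(4))
E
```

```text
red [1.9 8.  4.4 2.7] th0 223.2 e mm [0.37 0.93]
red [3.  5.3 3.5 5.2] th0 223.3 e mm [-0.05  0.08]
red [3.3 5.3 3.3 5.2] th0 223.2 e mm [0.01 0.01]
  -> [0.6093 0.1627]
yellow [ -1.6 -10.3 -11.1  -3.6] th0 23.3 e mm [0.41 1.93]
yellow [-6.1 -6.8 -6.4 -7.1] th0 23.4 e mm [-0.06  0.02]
yellow [-6.2 -6.9 -6.2 -7. ] th0 23.4 e mm [-0. -0.]
  -> [0.5209 0.2692]
blue [1.7 3.4 2.9 2.9] th0 232.7 e mm [-0.12  0.2 ]
blue [2.2 3.1 2.3 3.1] th0 232.7 e mm [-0.01  0.01]
blue [2.2 3.1 2.2 3.1] th0 232.7 e mm [0.01 0.  ]
  -> [0.473  0.1386]
```

Request:
{"api": "carry_out", "payload": {
  "rows": [
    [[0, 0, -0.6, 0.84, -0.8, 0, 45], [0, 0, -0.6, 0.84, -0.8, 0, 45], [0, 0, -0.6, 0.84, -0.8, 0, 45], [0, 0, -0.6, 0.84, -0.8, 0, 45], [0, 0, -0.6, 0.84, -0.8, 0, 45]]
  ]
}}

```text
time: 0.6
tool_pos: [0.3093, 0.4474, 0.3034]
tool_rot: [-0.597, 0.597, 0.379, -0.38]
contact_force: [0.9, 0.5, 0.3]
gripper_width: 0.525
```

Request:
{"api": "carry_out", "payload": {
  "rows": [
    [[0, 0, -0.6, 0.84, -0.8, 0, 45], [0, 0, -0.6, 0.84, -0.8, 0, 45], [0, 0, -0.6, 0.84, -0.8, 0, 45], [0, 0, -0.6, 0.84, -0.8, 0, 45], [0, 0, -0.6, 0.84, -0.8, 0, 45]]
  ]
}}

```text
time: 1.1
tool_pos: [0.4774, 0.2873, 0.3035]
tool_rot: [0.633, -0.633, -0.315, 0.315]
contact_force: [-0.1, 1.6, -0.2]
gripper_width: 0.525
```

Request:
{"api": "carry_out", "payload": {
  "rows": [
    [[0, 0, -0.61, 0.82, -0.78, -0.2, 45], [0, 0, -0.61, 0.82, -0.78, -0.3, 45], [0, 0, -0.61, 0.82, -0.78, -0.4, 45], [0, 0, -0.61, 0.82, -0.78, -0.4, 45], [0, 0, 0, 0, 0, 0, 45]]
  ]
}}

```text
time: 1.6
tool_pos: [0.6091, 0.16, 0.2477]
tool_rot: [-0.658, 0.658, 0.257, -0.261]
contact_force: [0.2, 0.2, 0.1]
gripper_width: 0.528
```

```bash
cat > st.py <<'E'
from h import *
s=state(); M=rq(s['tool_rot']).as_matrix()
print('t',round(s['time'],2),'pos',(s['tool_pos']*1e3).round(1),'yaw',np.rad2deg(np.arctan2(M[1,0],M[0,0])).round(2),'down',M[:,1].round(4),'j',np.rad2deg(s['joint_pos']).round(1),'w',round(s['gripper_width']*85.4,1),'F',s['contact_force'].round(1))
E
python3 st.py; python3 - <<'E'
from h import *
t=grab_frame('top');s=grab_frame('side')
cv2.imwrite('pics/t1.png',t);cv2.imwrite('pics/s1.png',s)
a=cv2.resize(t[150:310,160:320],(400,400));b=cv2.resize(s[70:230,240:400],(400,400))
cv2.imwrite('pics/1.png',np.hstack([a,b]))
E
```

```text
t 1.6 pos [609.1 160.  247.7] yaw 42.91 down [-0.0051 -0.0022 -1.    ] j [  8.    6.1  94.6  -0.1  79.6 -34.9] w 45.1 F [0.2 0.2 0.1]
```

View pics/1.png

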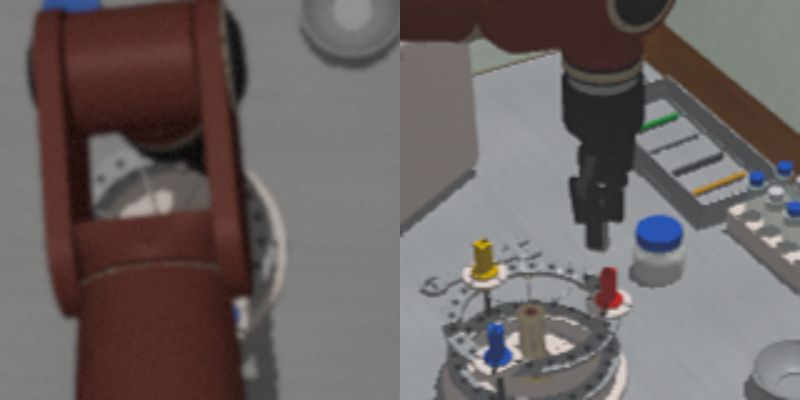

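Red is directly below the jaws; both views show them clear of it. Descending and gripping.

Request:
{"api": "carry_out", "payload": {
  "rows": [
    [[0, 0, 0.07, 0, 0.07, -0.6, 45], [0, 0, 0, 0, 0, -0.6, 45], [0, 0, 0, 0, 0, -0.5, 45], [0, 0, 0, 0, 0, 0, 5], [0, 0, 0, 0, 0, 0, 5]]
  ]
}}

```text
time: 2.2
tool_pos: [0.607, 0.1678, 0.1845]
tool_rot: [-0.656, 0.657, 0.262, -0.263]
contact_force: [-11.2, -8.2, -4.6]
gripper_width: 0.196
```

Request:
{"api": "carry_out", "payload": {
  "rows": [
    [[0, 0, 0, 0, 0, 0, 5], [0, 0, 0, 0, 0, 0, 5], [0, 0, 0, 0, 0, 0, 5]]
  ]
}}

```text
time: 2.5
tool_pos: [0.606, 0.1669, 0.1846]
tool_rot: [0.657, -0.656, -0.261, 0.264]
contact_force: [-8.0, -2.8, 0.9]
gripper_width: 0.146
```

```bash
python3 st.py
```

```text
t 2.5 pos [606.  166.9 184.6] yaw 43.56 down [-0.005  -0.0016 -1.    ] j [  8.6   9.3  97.5  -0.1  73.6 -34.9] w 12.5 F [-8.  -2.8  0.9]
```

```bash
python3 - <<'E'
from h import *
s=grab_frame('side')
cv2.imwrite('pics/s2.png',s)
cv2.imwrite('pics/2.png',cv2.resize(s[100:220,260:380],(600,600),interpolation=cv2.INTER_CUBIC))
E
python3 st.py
```

```text
t 2.55 pos [605.9 166.9 184.6] yaw 43.56 down [-0.005  -0.0016 -1.    ] j [  8.6   9.3  97.5  -0.   73.6 -34.9] w 12.7 F [-7.8 -2.2 -0.6]
```

View pics/2.png

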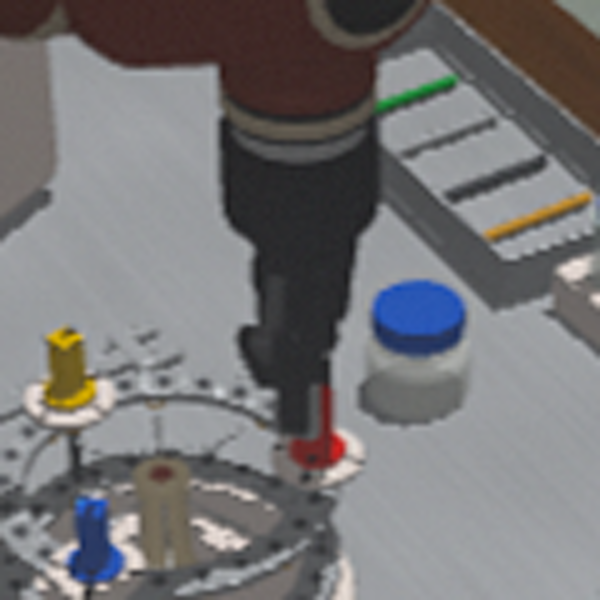

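Request:
{"api": "carry_out", "payload": {
  "rows": [
    [[0, 0, 0, 0, 0, 0, 35], [0, 0, 0, 0, 0, 0, 35], [0, 0, 0, 0, 0, 0, 35]]
  ]
}}

```text
time: 2.85
tool_pos: [0.6086, 0.1674, 0.1858]
tool_rot: [-0.656, 0.657, 0.263, -0.261]
contact_force: [0.3, 0.5, -0.6]
gripper_width: 0.41
```

```bash
python3 st.py
```

```text
t 2.85 pos [608.6 167.4 185.8] yaw 43.55 down [ 3.3e-03  6.0e-04 -1.0e+00] j [  8.6   9.3  97.3   0.   73.2 -34.9] w 35.1 F [ 0.3  0.5 -0.6]
```

Request:
{"api": "carry_out", "payload": {
  "rows": [
    [[0, 0, 0, 0.02, -0.12, -0.17, 35], [0, 0, 0, 0, 0, 0, 35], [0, 0, 0, 0, 0, 0, 35]]
  ]
}}

```text
time: 3.15
tool_pos: [0.6084, 0.162, 0.1766]
tool_rot: [0.657, -0.657, -0.262, 0.262]
contact_force: [0.3, 0.4, 0.0]
gripper_width: 0.411
```

```bash
python3 st.py
```

```text
t 3.15 pos [608.4 162.  176.6] yaw 43.51 down [-8.e-04 -1.e-04 -1.e+00] j [  8.1   9.8  97.7   0.   72.5 -35.4] w 35.1 F [0.3 0.4 0. ]
```

Request:
{"api": "carry_out", "payload": {
  "rows": [
    [[0, 0, 0, 0.02, 0.02, 0, 5], [0, 0, 0, 0, 0, 0, 5], [0, 0, 0, 0, 0, 0, 5], [0, 0, 0, 0, 0, 0, 5], [0, 0, 0, 0, 0, 0, 5]]
  ]
}}

```text
time: 3.65
tool_pos: [0.6092, 0.1628, 0.1773]
tool_rot: [-0.657, 0.657, 0.262, -0.262]
contact_force: [-3.0, -1.7, 2.6]
gripper_width: 0.15
```

```bash
python3 - <<'E'
from h import *
s=grab_frame('side')
cv2.imwrite('pics/s3.png',s)
cv2.imwrite('pics/3.png',cv2.resize(s[140:220,280:360],(600,600),interpolation=cv2.INTER_CUBIC))
E
python3 st.py
```

```text
t 3.7 pos [609.2 162.9 177.3] yaw 43.53 down [-3.e-04 -4.e-04 -1.e+00] j [  8.2   9.9  97.6  -0.   72.6 -35.3] w 13.2 F [-2.7 -1.7  3.2]
```

View pics/3.png

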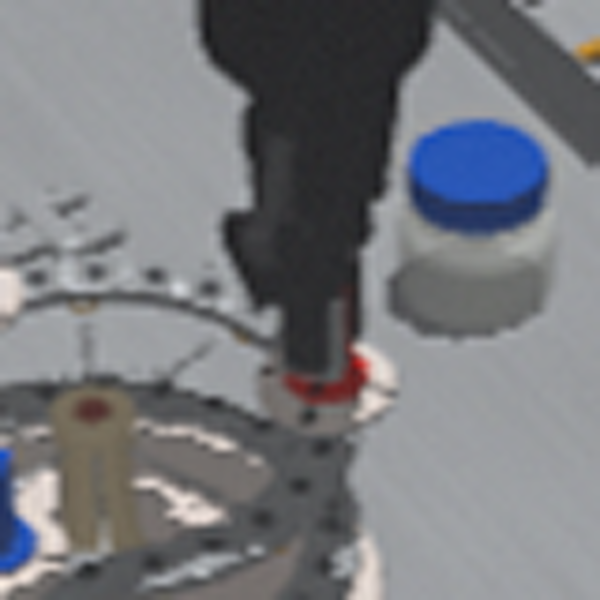

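The grip is centred on the red head. Turning it clockwise.

Request:
{"api": "carry_out", "payload": {
  "rows": [
    [[0, 0, -1, 0, 0, 0, 5], [0, 0, -1, 0, 0, 0, 5], [0, 0, -1, 0, 0, 0, 5], [0, 0, -1, 0, 0, 0, 5], [0, 0, -1, 0, 0, 0, 5]]
  ]
}}

```text
time: 4.2
tool_pos: [0.6095, 0.163, 0.1773]
tool_rot: [-0.692, 0.692, 0.143, -0.143]
contact_force: [-1.0, -1.3, 1.6]
gripper_width: 0.149
```

Request:
{"api": "carry_out", "payload": {
  "rows": [
    [[0, 0, -1, 0, 0, 0, 5], [0, 0, -1, 0, 0, 0, 5], [0, 0, -1, 0, 0, 0, 5], [0, 0, -1, 0, 0, 0, 5], [0, 0, -1, 0, 0, 0, 5]]
  ]
}}

```text
time: 4.7
tool_pos: [0.6099, 0.1631, 0.1773]
tool_rot: [0.707, -0.707, -0.022, 0.02]
contact_force: [0.9, -0.6, 0.5]
gripper_width: 0.15
```

Request:
{"api": "carry_out", "payload": {
  "rows": [
    [[0, 0, -1, 0, 0, 0, 5], [0, 0, -1, 0, 0, 0, 5], [0, 0, -1, 0, 0, 0, 5], [0, 0, -1, 0, 0, 0, 5], [0, 0, -1, 0, 0, 0, 5]]
  ]
}}

```text
time: 5.2
tool_pos: [0.6102, 0.1631, 0.1773]
tool_rot: [0.7, -0.699, 0.101, -0.103]
contact_force: [1.8, 1.1, -0.9]
gripper_width: 0.153
```

Request:
{"api": "carry_out", "payload": {
  "rows": [
    [[0, 0, -1, 0, 0, 0, 5], [0, 0, -1, 0, 0, 0, 5], [0, 0, -1, 0, 0, 0, 5], [0, 0, -1, 0, 0, 0, 5], [0, 0, -1, 0, 0, 0, 5]]
  ]
}}

```text
time: 5.7
tool_pos: [0.6106, 0.1629, 0.1773]
tool_rot: [0.672, -0.671, 0.221, -0.224]
contact_force: [3.5, -2.1, -0.6]
gripper_width: 0.155
```

Request:
{"api": "carry_out", "payload": {
  "rows": [
    [[0, 0, -1, 0, 0, 0, 5], [0, 0, -1, 0, 0, 0, 5], [0, 0, -0.57, 0, 0, 0, 5], [0, 0, 0, 0, 0, 0, 5], [0, 0, 0, 0, 0, 0, 5]]
  ]
}}

```text
time: 6.2
tool_pos: [0.6107, 0.1627, 0.1773]
tool_rot: [0.65, -0.649, 0.279, -0.282]
contact_force: [5.1, -1.2, -2.8]
gripper_width: 0.15
```

```bash
python3 st.py
```

```text
t 6.2 pos [610.7 162.7 177.3] yaw -46.72 down [ 4.5e-03 -2.0e-04 -1.0e+00] j [ 8.2  9.9 97.5 -0.  72.3 54.9] w 12.8 F [ 5.1 -1.2 -2.8]
```

Request:
{"api": "carry_out", "payload": {
  "rows": [
    [[0, 0, 0, 0, 0, 0, 35], [0, 0, 0, 0, 0, 0, 35], [0, 0, 0, 0, 0, 0.5, 35], [0, 0, 0, 0, 0, 0.8, 35], [0, 0, 0, 0, 0, 0.7, 35]]
  ]
}}

```text
time: 6.7
tool_pos: [0.609, 0.1633, 0.2578]
tool_rot: [0.649, -0.649, 0.281, -0.28]
contact_force: [-0.0, 0.3, -0.0]
gripper_width: 0.409
```

Request:
{"api": "carry_out", "payload": {
  "rows": [
    [[0, 0, 1, -0.27, 0.33, 0, 35], [0, 0, 1, -0.27, 0.33, 0, 35], [0, 0, 1, -0.27, 0.33, 0, 35], [0, 0, 1, -0.27, 0.33, 0, 35], [0, 0, 1, -0.27, 0.33, 0, 35]]
  ]
}}

```text
time: 7.2
tool_pos: [0.5546, 0.2298, 0.257]
tool_rot: [0.688, -0.688, 0.163, -0.162]
contact_force: [-0.2, 0.3, 0.4]
gripper_width: 0.413
```

Request:
{"api": "carry_out", "payload": {
  "rows": [
    [[0, 0, 1, -0.27, 0.33, 0, 35], [0, 0, 1, -0.27, 0.33, 0, 35], [0, 0, 1, -0.27, 0.33, 0, 35], [0, 0, 1, 0, 0, 0, 35], [0, 0, 1, 0, 0, 0, 35]]
  ]
}}

```text
time: 7.7
tool_pos: [0.5222, 0.2694, 0.257]
tool_rot: [0.706, -0.706, 0.04, -0.04]
contact_force: [0.3, 0.2, -0.4]
gripper_width: 0.405
```

```bash
python3 - <<'E'
from h import *
s=grab_frame('side');t=grab_frame('top')
cv2.imwrite('pics/s4.png',s);cv2.imwrite('pics/t4.png',t)
a=cv2.resize(t[190:310,170:290],(400,400));b=cv2.resize(s[165:215,300:350],(400,400),interpolation=cv2.INTER_CUBIC)
cv2.imwrite('pics/4.png',np.hstack([a,b]))
E
python3 st.py
```

```text
t 7.8 pos [522.5 269.  257. ] yaw -6.71 down [-4.e-04  3.e-04 -1.e+00] j [ 2.000e+01 -1.000e-01  1.001e+02  0.000e+00  8.000e+01  2.670e+01] w 35.1 F [ 0.5 -0.9 -0.3]
```

View pics/4.png

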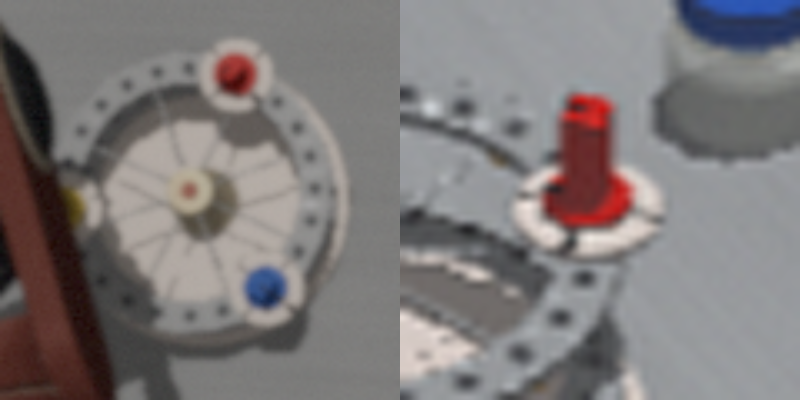

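Red's pointer now lies on the left tick, a quarter turn clockwise. On to yellow.

Request:
{"api": "carry_out", "payload": {
  "rows": [
    [[0, 0, 1, -0.04, 0.01, 0, 35], [0, 0, 1, 0, 0, 0, 35], [0, 0, 1, 0, 0, 0, 35], [0, 0, 1, 0, 0, 0, 35], [0, 0, 1, 0, 0, 0, 35]]
  ]
}}

```text
time: 8.3
tool_pos: [0.5212, 0.269, 0.2571]
tool_rot: [0.702, -0.702, -0.082, 0.082]
contact_force: [0.7, 0.4, -0.3]
gripper_width: 0.412
```

Request:
{"api": "carry_out", "payload": {
  "rows": [
    [[0, 0, 1, 0, 0, 0, 35], [0, 0, 1, 0, 0, 0, 35], [0, 0, 1, 0, 0, 0, 35], [0, 0, 1, 0, 0, 0, 35], [0, 0, 1, 0, 0, 0, 35]]
  ]
}}

```text
time: 8.8
tool_pos: [0.5212, 0.269, 0.257]
tool_rot: [0.678, -0.677, -0.203, 0.203]
contact_force: [0.3, -0.4, 0.2]
gripper_width: 0.414
```

Request:
{"api": "carry_out", "payload": {
  "rows": [
    [[0, 0, 1, 0, 0, 0, 35], [0, 0, 1, 0, 0, 0, 35], [0, 0, 1, 0, 0, 0, 35], [0, 0, 1, 0, 0, 0, 35], [0, 0, 1, 0, 0, 0, 35]]
  ]
}}

```text
time: 9.3
tool_pos: [0.5212, 0.269, 0.257]
tool_rot: [0.632, -0.632, -0.317, 0.317]
contact_force: [0.0, -0.0, -0.4]
gripper_width: 0.407
```

Request:
{"api": "carry_out", "payload": {
  "rows": [
    [[0, 0, 1, 0, 0, 0, 35], [0, 0, 1, 0, 0, 0, 35], [0, 0, 1, 0, 0, 0, 35], [0, 0, 1, 0, 0, 0, 35], [0, 0, 1, 0, 0, 0, 35]]
  ]
}}

```text
time: 9.8
tool_pos: [0.5212, 0.269, 0.257]
tool_rot: [0.567, -0.567, -0.422, 0.422]
contact_force: [0.7, -0.8, -0.2]
gripper_width: 0.405
```

Request:
{"api": "carry_out", "payload": {
  "rows": [
    [[0, 0, 1, 0, 0, 0, 35], [0, 0, 1, 0, 0, 0, 35], [0, 0, 1, 0, 0, 0, 35], [0, 0, 1, 0, 0, 0, 35], [0, 0, 1, 0, 0, 0, 35]]
  ]
}}

```text
time: 10.3
tool_pos: [0.5212, 0.269, 0.257]
tool_rot: [0.485, -0.485, -0.514, 0.514]
contact_force: [-0.5, 0.3, -0.2]
gripper_width: 0.41
```

Request:
{"api": "carry_out", "payload": {
  "rows": [
    [[0, 0, 1, 0, 0, 0, 35], [0, 0, 1, 0, 0, 0, 35], [0, 0, 1, 0, 0, 0, 35], [0, 0, 1, 0, 0, -0.3, 35], [0, 0, 1, 0, 0, -0.3, 35]]
  ]
}}

```text
time: 10.8
tool_pos: [0.5215, 0.2691, 0.2334]
tool_rot: [-0.388, 0.389, 0.591, -0.59]
contact_force: [-0.3, -0.9, -0.6]
gripper_width: 0.413
```

```bash
python3 st.py
```

```text
t 10.8 pos [521.5 269.1 233.4] yaw 113.32 down [ 1.e-03  8.e-04 -1.e+00] j [ 20.    0.9 101.5   0.   77.6 -93.3] w 35.3 F [-0.3 -0.9 -0.6]
```

Descending onto yellow (z 0.233 to 0.177), then settling and checking before closing.

Request:
{"api": "carry_out", "payload": {
  "rows": [
    [[0, 0, 0, -0.01, 0, -0.5, 35], [0, 0, 0, 0, 0, -0.5, 35], [0, 0, 0, 0, 0, -0.4, 35], [0, 0, 0, 0, 0, 0, 35], [0, 0, 0, 0, 0, 0, 35]]
  ]
}}

```text
time: 11.3
tool_pos: [0.521, 0.269, 0.1771]
tool_rot: [0.389, -0.389, -0.59, 0.59]
contact_force: [-0.0, 0.4, 0.1]
gripper_width: 0.409
```

```bash
python3 st.py
```

```text
t 11.3 pos [521.  269.  177.1] yaw 113.22 down [-4.e-04 -0.e+00 -1.e+00] j [ 20.    4.2 103.8   0.   72.  -93.2] w 34.9 F [-0.   0.4  0.1]
```

Request:
{"api": "carry_out", "payload": {
  "rows": [
    [[0, 0, 0.04, 0, 0, 0, 5], [0, 0, 0, 0, 0, 0, 5], [0, 0, 0, 0, 0, 0, 5], [0, 0, 0, 0, 0, 0, 5], [0, 0, 0, 0, 0, 0, 5]]
  ]
}}

```text
time: 11.8
tool_pos: [0.522, 0.2687, 0.1788]
tool_rot: [-0.387, 0.389, 0.591, -0.591]
contact_force: [1.3, -4.2, 5.8]
gripper_width: 0.152
```

```bash
python3 - <<'E'
from h import *
s=grab_frame('side')
cv2.imwrite('pics/s5.png',s)
cv2.imwrite('pics/5.png',cv2.resize(s[130:210,235:315],(480,480),interpolation=cv2.INTER_CUBIC))
E
python3 st.py
```

```text
t 11.85 pos [522.  268.7 178.8] yaw 113.4 down [ 3.e-03 -4.e-04 -1.e+00] j [ 2.000e+01  4.100e+00  1.037e+02 -1.000e-01  7.200e+01 -9.340e+01] w 12.5 F [ 0.1 -4.2  5.5]
```

View pics/5.png

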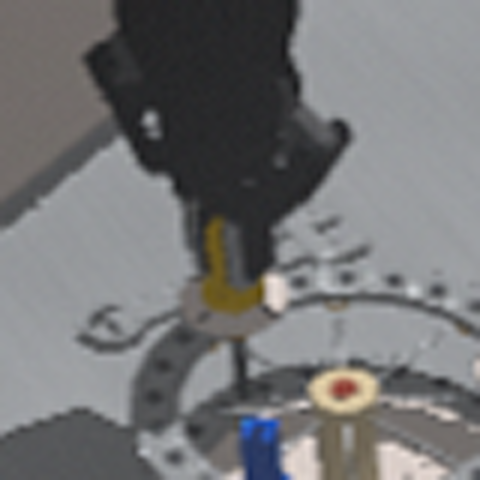

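Yellow is held between the pads. Turning it half a turn clockwise in 45 rows.

Request:
{"api": "carry_out", "payload": {
  "rows": [
    [[0, 0, -1, 0, 0, 0, 5], [0, 0, -1, 0, 0, 0, 5], [0, 0, -1, 0, 0, 0, 5], [0, 0, -1, 0, 0, 0, 5], [0, 0, -1, 0, 0, 0, 5]]
  ]
}}

```text
time: 12.35
tool_pos: [0.5221, 0.2685, 0.1788]
tool_rot: [-0.485, 0.487, 0.514, -0.513]
contact_force: [1.0, -6.2, 6.4]
gripper_width: 0.149
```

Request:
{"api": "carry_out", "payload": {
  "rows": [
    [[0, 0, -1, 0, 0, 0, 5], [0, 0, -1, 0, 0, 0, 5], [0, 0, -1, 0, 0, 0, 5], [0, 0, -1, 0, 0, 0, 5], [0, 0, -1, 0, 0, 0, 5]]
  ]
}}

```text
time: 12.85
tool_pos: [0.5221, 0.2682, 0.1788]
tool_rot: [-0.566, 0.569, 0.422, -0.421]
contact_force: [0.8, -6.6, 6.3]
gripper_width: 0.152
```

Request:
{"api": "carry_out", "payload": {
  "rows": [
    [[0, 0, -1, 0, 0, 0, 5], [0, 0, -1, 0, 0, 0, 5], [0, 0, -1, 0, 0, 0, 5], [0, 0, -1, 0, 0, 0, 5], [0, 0, -1, 0, 0, 0, 5]]
  ]
}}

```text
time: 13.35
tool_pos: [0.522, 0.268, 0.1788]
tool_rot: [-0.631, 0.633, 0.317, -0.316]
contact_force: [-1.0, -7.8, 6.9]
gripper_width: 0.151
```

Request:
{"api": "carry_out", "payload": {
  "rows": [
    [[0, 0, -1, 0, 0, 0, 5], [0, 0, -1, 0, 0, 0, 5], [0, 0, -1, 0, 0, 0, 5], [0, 0, -1, 0, 0, 0, 5], [0, 0, -1, 0, 0, 0, 5]]
  ]
}}

```text
time: 13.85
tool_pos: [0.5218, 0.2678, 0.1788]
tool_rot: [-0.676, 0.679, 0.203, -0.202]
contact_force: [-0.6, -8.4, 7.4]
gripper_width: 0.15
```

Request:
{"api": "carry_out", "payload": {
  "rows": [
    [[0, 0, -1, 0, 0, 0, 5], [0, 0, -1, 0, 0, 0, 5], [0, 0, -1, 0, 0, 0, 5], [0, 0, -1, 0, 0, 0, 5], [0, 0, -1, 0, 0, 0, 5]]
  ]
}}

```text
time: 14.35
tool_pos: [0.5216, 0.2677, 0.1788]
tool_rot: [-0.701, 0.704, 0.082, -0.081]
contact_force: [-1.4, -10.0, 7.3]
gripper_width: 0.15
```

Request:
{"api": "carry_out", "payload": {
  "rows": [
    [[0, 0, -1, 0, 0, 0, 5], [0, 0, -1, 0, 0, 0, 5], [0, 0, -1, 0, 0, 0, 5], [0, 0, -1, 0, 0, 0, 5], [0, 0, -1, 0, 0, 0, 5]]
  ]
}}

```text
time: 14.85
tool_pos: [0.5213, 0.2677, 0.1788]
tool_rot: [-0.705, 0.707, -0.042, 0.042]
contact_force: [-4.0, -9.9, 9.5]
gripper_width: 0.156
```

Request:
{"api": "carry_out", "payload": {
  "rows": [
    [[0, 0, -1, 0, 0, 0, 5], [0, 0, -1, 0, 0, 0, 5], [0, 0, -1, 0, 0, 0, 5], [0, 0, -1, 0, 0, 0, 5], [0, 0, -1, 0, 0, 0, 5]]
  ]
}}

```text
time: 15.35
tool_pos: [0.5211, 0.2677, 0.1788]
tool_rot: [-0.687, 0.689, -0.164, 0.164]
contact_force: [-3.4, -7.7, 10.4]
gripper_width: 0.153
```

Request:
{"api": "carry_out", "payload": {
  "rows": [
    [[0, 0, -1, 0, 0, 0, 5], [0, 0, -1, 0, 0, 0, 5], [0, 0, -1, 0, 0, 0, 5], [0, 0, -1, 0, 0, 0, 5], [0, 0, -1, 0, 0, 0, 5]]
  ]
}}

```text
time: 15.85
tool_pos: [0.5209, 0.2679, 0.1788]
tool_rot: [-0.648, 0.65, -0.281, 0.281]
contact_force: [-5.7, -8.5, 11.4]
gripper_width: 0.146
```

Request:
{"api": "carry_out", "payload": {
  "rows": [
    [[0, 0, -1, 0, 0, 0, 5], [0, 0, -1, 0, 0, 0, 5], [0, 0, -1, 0, 0, 0, 5], [0, 0, -1, 0, 0, 0, 5], [0, 0, -1, 0, 0, 0, 5]]
  ]
}}

```text
time: 16.35
tool_pos: [0.5207, 0.2681, 0.1788]
tool_rot: [-0.589, 0.592, -0.389, 0.389]
contact_force: [-5.2, -7.7, 10.7]
gripper_width: 0.146
```

Request:
{"api": "carry_out", "payload": {
  "rows": [
    [[0, 0, 0, 0, 0, 0, 5], [0, 0, 0, 0, 0, 0, 5]]
  ]
}}

```text
time: 16.55
tool_pos: [0.5207, 0.2681, 0.1788]
tool_rot: [-0.59, 0.592, -0.388, 0.388]
contact_force: [-7.0, -7.3, 10.3]
gripper_width: 0.149
```

```bash
python3 st.py
```

```text
t 16.55 pos [520.7 268.1 178.8] yaw -66.6 down [-0.0016 -0.0027 -1.    ] j [ 2.000e+01  4.000e+00  1.038e+02 -1.000e-01  7.230e+01  8.660e+01] w 12.8 F [-7.  -7.3 10.3]
```

Request:
{"api": "carry_out", "payload": {
  "rows": [
    [[0, 0, 0, 0, 0, 0, 35], [0, 0, 0, 0, 0, 0, 35], [0, 0, 0, 0, 0, 0.5, 35], [0, 0, 0, 0, 0, 0.8, 35], [0, 0, 0, 0, 0, 0.7, 35]]
  ]
}}

```text
time: 17.05
tool_pos: [0.5205, 0.2693, 0.2573]
tool_rot: [-0.591, 0.591, -0.389, 0.388]
contact_force: [-0.0, -0.3, 0.2]
gripper_width: 0.411
```

Request:
{"api": "carry_out", "payload": {
  "rows": [
    [[0, 0, 0.92, -0.15, -0.41, 0, 35], [0, 0, 0.92, -0.15, -0.41, 0, 35], [0, 0, 0.92, -0.15, -0.41, 0, 35], [0, 0, 0.92, -0.15, -0.41, 0, 35], [0, 0, 0.92, -0.15, -0.41, 0, 35]]
  ]
}}

```text
time: 17.55
tool_pos: [0.4904, 0.1868, 0.2566]
tool_rot: [0.646, -0.646, 0.288, -0.287]
contact_force: [0.5, -0.3, 0.7]
gripper_width: 0.408
```

Request:
{"api": "carry_out", "payload": {
  "rows": [
    [[0, 0, 0.92, -0.15, -0.41, 0, 35], [0, 0, 0.92, -0.15, -0.41, 0, 35], [0, 0, 0.92, -0.15, -0.41, 0, 35], [0, 0, 0, 0, 0, 0, 35], [0, 0, 0, 0, 0, 0, 35]]
  ]
}}

```text
time: 18.05
tool_pos: [0.4729, 0.1381, 0.2569]
tool_rot: [0.67, -0.67, 0.226, -0.226]
contact_force: [0.2, 0.6, -0.4]
gripper_width: 0.41
```

```bash
python3 - <<'E'
from h import *
s=grab_frame('side')
cv2.imwrite('pics/s6.png',s)
cv2.imwrite('pics/6.png',cv2.resize(s[130:230,240:340],(600,600),interpolation=cv2.INTER_CUBIC))
E
python3 st.py
```

```text
t 18.1 pos [473.  138.3 257. ] yaw -37.2 down [ 0.e+00  8.e-04 -1.e+00] j [  7.6 -13.7 112.5   0.   81.1  44.8] w 35.0 F [0.7 0.2 0.1]
```

View pics/6.png

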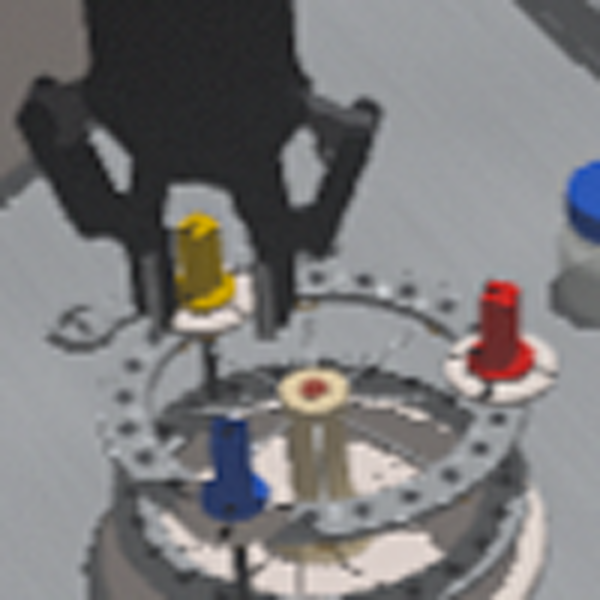

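Request:
{"api": "carry_out", "payload": {
  "rows": [
    [[0, 0, 0, 0, 0.01, -0.6, 35], [0, 0, 0, 0, 0, -0.7, 35], [0, 0, 0, 0, 0, -0.68, 35], [0, 0, 0, 0, 0, 0, 35], [0, 0, 0, 0, 0, 0, 35]]
  ]
}}

```text
time: 18.6
tool_pos: [0.4729, 0.1387, 0.1779]
tool_rot: [-0.67, 0.67, -0.226, 0.225]
contact_force: [0.9, 0.3, 0.9]
gripper_width: 0.412
```

```bash
python3 st.py
```

```text
t 18.6 pos [472.9 138.7 177.9] yaw -37.14 down [-1.1e-03  1.0e-04 -1.0e+00] j [  7.7  -8.8 116.3   0.   72.6  44.8] w 35.2 F [0.9 0.3 0.9]
```

Request:
{"api": "carry_out", "payload": {
  "rows": [
    [[0, 0, -0.04, 0, 0, 0, 5], [0, 0, 0, 0, 0, 0, 5], [0, 0, 0, 0, 0, 0, 5], [0, 0, 0, 0, 0, 0, 5], [0, 0, 0, 0, 0, 0, 5]]
  ]
}}

```text
time: 19.1
tool_pos: [0.4739, 0.1387, 0.1802]
tool_rot: [0.671, -0.669, 0.225, -0.227]
contact_force: [-2.0, 1.8, 5.5]
gripper_width: 0.153
```

```bash
python3 - <<'E'
from h import *
s=grab_frame('side')
cv2.imwrite('pics/s7.png',s)
cv2.imwrite('pics/7.png',cv2.resize(s[150:230,240:320],(480,480),interpolation=cv2.INTER_CUBIC))
E
python3 st.py
```

```text
t 19.15 pos [473.9 138.7 180.2] yaw -37.33 down [ 0.0031  0.0016 -1.    ] j [ 7.600e+00 -9.000e+00  1.162e+02  1.000e-01  7.260e+01  4.500e+01] w 13.0 F [-1.4  2.4  6.5]
```

View pics/7.png

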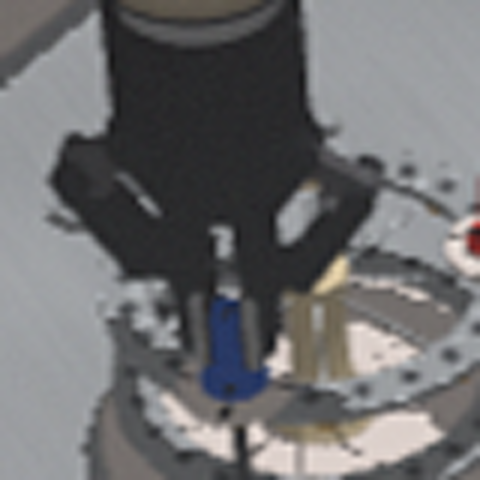

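Blue is gripped squarely between the pads. Turning it a quarter turn clockwise (22.5 rows).

Request:
{"api": "carry_out", "payload": {
  "rows": [
    [[0, 0, -1, 0, 0, 0, 5], [0, 0, -1, 0, 0, 0, 5], [0, 0, -1, 0, 0, 0, 5], [0, 0, -1, 0, 0, 0, 5], [0, 0, -1, 0, 0, 0, 5]]
  ]
}}

```text
time: 19.65
tool_pos: [0.4741, 0.1385, 0.1801]
tool_rot: [0.621, -0.619, 0.339, -0.341]
contact_force: [-1.4, 1.2, 5.2]
gripper_width: 0.148
```

Request:
{"api": "carry_out", "payload": {
  "rows": [
    [[0, 0, -1, 0, 0, 0, 5], [0, 0, -1, 0, 0, 0, 5], [0, 0, -1, 0, 0, 0, 5], [0, 0, -1, 0, 0, 0, 5], [0, 0, -1, 0, 0, 0, 5]]
  ]
}}

```text
time: 20.15
tool_pos: [0.4742, 0.1383, 0.1802]
tool_rot: [0.553, -0.551, 0.441, -0.443]
contact_force: [-2.3, 0.5, 5.8]
gripper_width: 0.151
```

Request:
{"api": "carry_out", "payload": {
  "rows": [
    [[0, 0, -1, 0, 0, 0, 5], [0, 0, -1, 0, 0, 0, 5], [0, 0, -1, 0, 0, 0, 5], [0, 0, -1, 0, 0, 0, 5], [0, 0, -1, 0, 0, 0, 5]]
  ]
}}

```text
time: 20.65
tool_pos: [0.4742, 0.138, 0.1802]
tool_rot: [-0.467, 0.465, -0.53, 0.533]
contact_force: [-1.0, -1.1, 5.7]
gripper_width: 0.15
```

Request:
{"api": "carry_out", "payload": {
  "rows": [
    [[0, 0, -1, 0, 0, 0, 5], [0, 0, -1, 0, 0, 0, 5], [0, 0, -1, 0, 0, 0, 5], [0, 0, -1, 0, 0, 0, 5], [0, 0, -1, 0, 0, 0, 5]]
  ]
}}

```text
time: 21.15
tool_pos: [0.4741, 0.1378, 0.1802]
tool_rot: [-0.368, 0.366, -0.603, 0.605]
contact_force: [-2.0, -2.2, 6.3]
gripper_width: 0.149
```

Request:
{"api": "carry_out", "payload": {
  "rows": [
    [[0, 0, -1, 0, 0, 0, 5], [0, 0, -1, 0, 0, 0, 5], [0, 0, -0.5, 0, 0, 0, 5], [0, 0, 0, 0, 0, 0, 5], [0, 0, 0, 0, 0, 0, 5]]
  ]
}}

```text
time: 21.65
tool_pos: [0.4741, 0.1377, 0.1802]
tool_rot: [-0.315, 0.313, -0.633, 0.635]
contact_force: [-1.4, -2.5, 6.4]
gripper_width: 0.149
```

```bash
python3 st.py; python3 - <<'E'
# measure box, stamp, pad from initial pics
from h import *
t=cv2.imread('pics/top0.png');s=cv2.imread('pics/side0.png')
hs=cv2.cvtColor(s,cv2.COLOR_BGR2HSV); ht=cv2.cvtColor(t,cv2.COLOR_BGR2HSV)
def big(m,g,r):
    z=np.zeros_like(m); cv2.circle(z,g,r,255,-1); m=m&z
    c=max(cv2.findContours(m,0,1)[0],key=cv2.contourArea); return c
def onplane(n,c,z): return np.array([onz(n,p,z)[:2]*1e3 for p in c.reshape(-1,2)],np.float32)
# box outline: saturated blue on card
for n,h,g in(('top',ht,(413,206)),('side',hs,(421,310))):
    lo=(100,45,60) if n=='top' else (100,80,60)
    m=cv2.inRange(h,lo,(130,255,255)); c=big(m,g,20); q=onplane(n,c,.016); print('box',n,cv2.minAreaRect(q),len(q))
    m=cv2.inRange(h,(3,70,30),(20,255,150)); c=big(m,g,50); print('board',n,cv2.minAreaRect(onplane(n,cv2.convexHull(c),.012)))
for n,h,g in(('top',ht,(411,289)),('side',hs,(347,340))):
    m=cv2.inRange(h,(110,60,20),(135,255,255)); c=big(m,g,30); print('pad',n,cv2.minAreaRect(onplane(n,cv2.convexHull(c),.016)))
# stamp top: bright orange
for n,h,g in(('top',ht,(415,284)),('side',hs,(351,318))):
    m=cv2.inRange(h,(5,100,100 if n=='top' else 120),(20,255,255)); c=big(m,g,12); q=cv2.minAreaRect(onplane(n,c,.086)); print('stamptop',n,c.reshape(-1,2).mean(0),q)
E
```

```text
t 21.65 pos [474.1 137.7 180.2] yaw -127.32 down [ 0.0031 -0.0014 -1.    ] j [ 7.600e+00 -9.000e+00  1.162e+02 -1.000e-01  7.260e+01  1.349e+02] w 12.7 F [-1.4 -2.5  6.4]Traceback (most recent call last):
  File "<stdin>", line 12, in <module>
  File "<stdin>", line 7, in big
ValueError: max() iterable argument is empty
```

Request:
{"api": "carry_out", "payload": {
  "rows": [
    [[0, 0, 0, 0, 0, 0, 40], [0, 0, 0, 0, 0, 0, 40], [0, 0, 0, 0, 0, 0.5, 40], [0, 0, 0, 0, 0, 0.8, 40], [0, 0, 0, 0, 0, 0.8, 40]]
  ]
}}

```text
time: 22.15
tool_pos: [0.4724, 0.1381, 0.2619]
tool_rot: [0.313, -0.314, 0.634, -0.633]
contact_force: [-0.2, -0.3, 0.5]
gripper_width: 0.47
```

```bash
cat > meas.py <<'E'
from h import *
t=cv2.imread('pics/top0.png');s=cv2.imread('pics/side0.png')
hs=cv2.cvtColor(s,cv2.COLOR_BGR2HSV); ht=cv2.cvtColor(t,cv2.COLOR_BGR2HSV)
print('hsv side box edge',hs[295:325:2,421].tolist()); print('top box',ht[195:218,413].tolist())
print('stamp top',hs[315:345:3,351].tolist(),ht[278:292,416].tolist())
cv2.imwrite('pics/boxes.png',np.hstack([cv2.resize(s[280:340,385:460],(500,400),interpolation=cv2.INTER_NEAREST),cv2.resize(s[310:360,325:370],(270,300),interpolation=cv2.INTER_NEAREST).__class__ and cv2.resize(s[310:360,325:370],(300,400),interpolation=cv2.INTER_NEAREST)]))
E
python3 meas.py
```

```text
hsv side box edge [[12, 21, 160], [13, 28, 191], [112, 88, 165], [16, 30, 196], [15, 27, 191], [14, 25, 190], [14, 27, 191], [14, 28, 194], [16, 30, 190], [128, 12, 170], [4, 10, 180], [16, 24, 160], [15, 21, 170], [13, 30, 196], [15, 23, 136]]
top box [[17, 30, 136], [14, 27, 140], [9, 13, 133], [133, 14, 127], [158, 8, 127], [14, 20, 140], [13, 29, 142], [15, 29, 142], [15, 29, 142], [17, 29, 139], [14, 30, 145], [15, 32, 142], [16, 31, 142], [15, 29, 142], [19, 29, 142], [14, 30, 143], [17, 29, 140], [14, 21, 134], [143, 8, 127], [138, 10, 128], [8, 15, 133], [15, 26, 136], [16, 28, 135]]
stamp top [[14, 161, 163], [13, 155, 164], [10, 102, 80], [11, 99, 85], [11, 105, 85], [11, 103, 84], [11, 101, 88], [8, 37, 55], [8, 49, 57], [119, 87, 73]] [[172, 76, 77], [10, 118, 102], [13, 143, 118], [13, 147, 125], [14, 148, 126], [14, 149, 125], [13, 149, 123], [13, 142, 122], [12, 140, 115], [13, 133, 107], [11, 121, 97], [179, 71, 83], [141, 68, 71], [125, 99, 85]]
```

View pics/boxes.png

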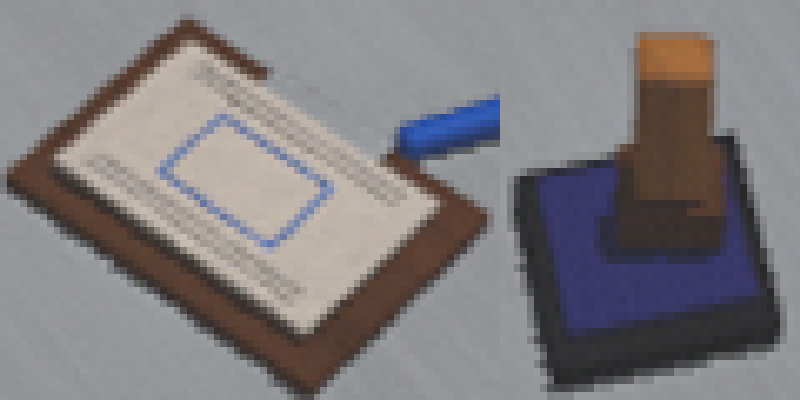

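```bash
cat > meas.py <<'E'
from h import *
t=cv2.imread('pics/top0.png');s=cv2.imread('pics/side0.png')
def onp(n,c,z): return np.array([onz(n,p,z)[:2]*1e3 for p in np.reshape(c,(-1,2))],np.float32)
def rect(q):
    (c,(w,h),a)=cv2.minAreaRect(q); 
    if w<h: w,h,a=h,w,a+90
    return np.round(c,1),'long',round(w,1),'short',round(h,1),'yaw_long',round((a+90)%180-90,1)
def mask(n,f,g,r):
    img={'top':t,'side':s}[n].astype(int); m=f(img).astype(np.uint8)*255
    z=np.zeros_like(m); cv2.circle(z,g,r,255,-1); m&=z
    nn,l,st,ce=cv2.connectedComponentsWithStats(m); 
    return l==1+st[1:,4].argmax()
pts=lambda m: np.argwhere(m)[:,::-1].astype(float)
for n,g,th in(('top',(413,206),-2),('side',(421,310),15)):
    m=mask(n,lambda i:(i[...,0]-i[...,2])>th,g,15 if n=='top' else 20)
    print('box',n,m.sum(),rect(onp(n,pts(m),.016)))
    # white card
    m=mask(n,lambda i:i.min(-1)>105 if n=='top' else (i[...,2]-i[...,0]>8)&(i[...,2]>140),g,45)
    p=pts(m); m8=m.astype(np.uint8); c=max(cv2.findContours(m8,0,1)[0],key=cv2.contourArea)
    print('card',n,m.sum(),rect(onp(n,c,.016)))
    m=mask(n,lambda i:(i[...,2]-i[...,0]>12)&(i[...,2]<105)&(i[...,2]>30),g,55); print('board',n,rect(onp(n,pts(m),.013)))
for n,g in(('top',(411,289)),('side',(347,340))):
    m=mask(n,lambda i:(i[...,0]-i[...,2]>12),g,30); print('pad',n,m.sum(),rect(onp(n,pts(m),.016)))
P=[]
for n,g in(('top',(415,284)),('side',(351,318))):
    m=mask(n,lambda i:(i[...,2]-i[...,0]>55)&(i[...,2]>95) if n=='top' else (i[...,2]>125)&(i[...,2]-i[...,0]>60),g,14)
    p=pts(m);P.append(p.mean(0)); print('stamptop',n,m.sum(),P[-1],rect(onp(n,p,.086)), 'moment centroid',onz(n,P[-1],.086)[:2]*1e3)
    q=onp(n,p,.086);w,v=np.linalg.eigh(np.cov(q.T)); print('   pca yaw',np.rad2deg(np.arctan2(v[1,1],v[0,1])),np.sqrt(12*w))
print('tri',tri(*P))
E
python3 meas.py
```

```text
box top 98 (array([ 644.6, -223.5]), 'long', 48.8, 'short', 37.5, 'yaw_long', -73.7)
card top 4982 (array([ 645.1, -222. ]), 'long', 207.3, 'short', 203.5, 'yaw_long', -44.4)
board top (array([ 645.4, -221.6]), 'long', 128.7, 'short', 98.7, 'yaw_long', -73.7)
box side 76 (array([ 644. , -223.7]), 'long', 48.6, 'short', 36.8, 'yaw_long', -74.0)
card side 912 (array([ 643.9, -224.3]), 'long', 105.0, 'short', 74.4, 'yaw_long', -73.7)
board side (array([ 641.4, -228. ]), 'long', 128.7, 'short', 99.6, 'yaw_long', -73.5)
pad top 442 (array([ 454.5, -216. ]), 'long', 63.8, 'short', 53.3, 'yaw_long', -18.3)Traceback (most recent call last):
  File "meas.py", line 23, in <module>
    m=mask(n,lambda i:(i[...,0]-i[...,2]>12),g,30); print('pad',n,m.sum(),rect(onp(n,pts(m),.016)))
                                                                               ~~~^^^^^^^^^^^^^^^
  File "meas.py", line 3, in onp
    def onp(n,c,z): return np.array([onz(n,p,z)[:2]*1e3 for p in np.reshape(c,(-1,2))],np.float32)
                                     ~~~^^^^^^^
  File "h.py", line 12, in onz
    o,d=ray(n,uv); return o+d*(z-o[2])/d[2]
        ~~~^^^^^^
  File "h.py", line 9, in ray
    c=camera_info(n); M=rq(c['rotation']).as_matrix()
ValueError: time passes only in moves, steps and waits
```

```bash
sed -i 's/^def rq/import functools\ncamera_info=functools.lru_cache(None)(camera_info)\ndef rq/' h.py; python3 meas.py; python3 st.py
```

```text
box top 98 (array([ 644.6, -223.5]), 'long', 48.8, 'short', 37.5, 'yaw_long', -73.7)
card top 4982 (array([ 645.1, -222. ]), 'long', 207.3, 'short', 203.5, 'yaw_long', -44.4)
board top (array([ 645.4, -221.6]), 'long', 128.7, 'short', 98.7, 'yaw_long', -73.7)
box side 76 (array([ 644. , -223.7]), 'long', 48.6, 'short', 36.8, 'yaw_long', -74.0)
card side 912 (array([ 643.9, -224.3]), 'long', 105.0, 'short', 74.4, 'yaw_long', -73.7)
board side (array([ 641.4, -228. ]), 'long', 128.7, 'short', 99.6, 'yaw_long', -73.5)
pad top 442 (array([ 454.5, -216. ]), 'long', 63.8, 'short', 53.3, 'yaw_long', -18.3)
pad side 403 (array([ 453.7, -217.4]), 'long', 63.0, 'short', 53.8, 'yaw_long', -18.6)
stamptop top 50 [414.84 283.8 ] (array([ 464.1, -214.6]), 'long', 18.6, 'short', 11.8, 'yaw_long', -33.3) moment centroid [ 463.92566296 -214.56188895]
   pca yaw 144.5704113373782 [12.17127766 18.76666655]
stamptop side 51 [350.80392157 316.98039216] (array([ 462.9, -218.3]), 'long', 20.4, 'short', 10.3, 'yaw_long', -29.9) moment centroid [ 462.54619176 -218.0746644 ]
   pca yaw 147.02811059672476 [12.40406067 21.10882753]
tri [ 0.46417994 -0.21530723  0.08194934]
t 22.15 pos [472.4 138.1 261.9] yaw -127.31 down [-1.8e-03 -2.0e-04 -1.0e+00] j [  7.6 -13.9 112.3   0.   81.8 134.9] w 40.2 F [-0.2 -0.3  0.5]
```

```bash
python3 - <<'E'
from h import *
t=cv2.imread('pics/top0.png');s=cv2.imread('pics/side0.png')
def ov(n,img,x,y,w,h,sc,hyp):
    a=cv2.resize(img[y:y+h,x:x+w],None,fx=sc,fy=sc,interpolation=cv2.INTER_CUBIC); a=np.clip(a*1.5,0,255).astype(np.uint8)
    for (cx,cy,yaw),col in hyp:
        for z,L,W in((.086,12,8),(.016,17,12)):
            c,sn=np.cos(np.deg2rad(yaw)),np.sin(np.deg2rad(yaw))
            P=[[cx+(c*u-sn*v)/1e3,cy+(sn*u+c*v)/1e3,z] for u,v in((L,W),(L,-W),(-L,-W),(-L,W))]
            q=((proj(n,P)+.5-[x,y])*sc).astype(np.int32); cv2.polylines(a,[q],1,col,1)
    return a
hyp=[((.464,-.216,-33),(0,255,0))]
A=ov('top',t,395,270,34,40,11,hyp);B=ov('side',s,330,310,40,47,9,hyp)
A=cv2.resize(A,(374,440)); B=cv2.resize(B,(374,440)); cv2.imwrite('pics/st.png',np.hstack([A,B]))
E
```

```text
(no output)
```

View pics/st.png

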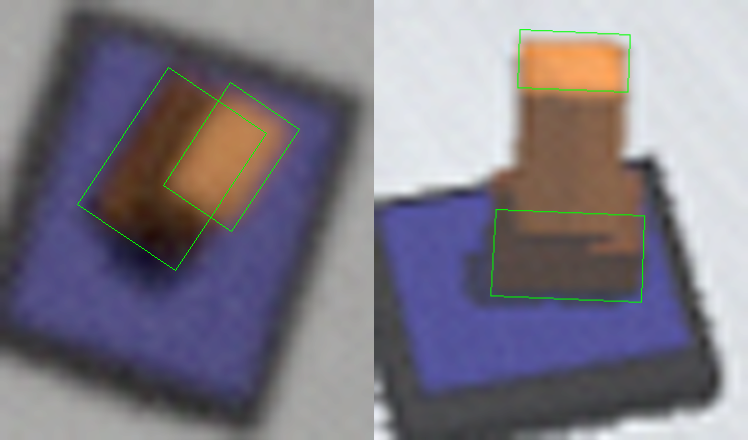

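The overlay fits the stamp in both views: centre ≈ (464,−216) mm, long-side yaw ≈ −33°. The box is at (644.3,−223.6) mm with its long side at −73.8°. Moving over to the stamp.

Request:
{"api": "carry_out", "payload": {
  "rows": [
    [[0, 0, 0.12, -0.02, -0.98, 0, 40], [0, 0, 0.12, -0.02, -0.98, 0, 40], [0, 0, 0.12, -0.02, -0.98, 0, 40], [0, 0, 0.12, -0.02, -0.98, 0, 40], [0, 0, 0.12, -0.02, -0.98, 0, 40]]
  ]
}}

```text
time: 22.65
tool_pos: [0.4686, -0.0592, 0.2618]
tool_rot: [-0.327, 0.327, -0.627, 0.627]
contact_force: [0.3, 0.2, 0.7]
gripper_width: 0.471
```

Request:
{"api": "carry_out", "payload": {
  "rows": [
    [[0, 0, 0.12, -0.02, -0.98, 0, 40], [0, 0, 0.12, -0.02, -0.98, 0, 40], [0, 0, 0.12, -0.02, -0.98, 0, 40], [0, 0, 0.12, -0.02, -0.98, 0, 40], [0, 0, 0, 0, 0, 0, 40]]
  ]
}}

```text
time: 23.15
tool_pos: [0.4653, -0.2182, 0.2618]
tool_rot: [-0.336, 0.336, -0.622, 0.623]
contact_force: [0.1, 0.4, -0.1]
gripper_width: 0.466
```

Request:
{"api": "carry_out", "payload": {
  "rows": [
    [[0, 0, 0, 0, 0, 0, 40], [0, 0, 0, 0, 0, 0, 40]]
  ]
}}

```text
time: 23.35
tool_pos: [0.4657, -0.2138, 0.2616]
tool_rot: [0.338, -0.338, 0.622, -0.621]
contact_force: [-0.7, 0.3, 0.1]
gripper_width: 0.47
```

```bash
python3 st.py; cat > chk.py <<'E'
from h import *
import sys
k=sys.argv[1]
t=grab_frame('top');s=grab_frame('side');cv2.imwrite(f'pics/t{k}.png',t);cv2.imwrite(f'pics/s{k}.png',s)
g={'red':((240,212),(323,187)),'yellow':((189,252),(273,175)),'blue':((250,276),(279,208))}
cols=[]
for nm,(a,b) in g.items():
    A=cv2.resize(t[a[1]-15:a[1]+16,a[0]-15:a[0]+16],(265,265),interpolation=cv2.INTER_CUBIC)
    B=cv2.resize(s[b[1]-16:b[1]+17,b[0]-16:b[0]+17],(265,265),interpolation=cv2.INTER_CUBIC)
    cols.append(np.vstack([A,B]))
cv2.imwrite(f'pics/adj{k}.png',np.clip(np.hstack(cols)*1.4,0,255).astype(np.uint8))
E
python3 chk.py 8
```

```text
t 23.35 pos [ 465.7 -213.8  261.6] yaw -122.96 down [-4.e-04  7.e-04 -1.e+00] j [-33.  -10.9 109.8   0.   81.2  90. ] w 40.2 F [-0.7  0.3  0.1]
```

View pics/adj8.png

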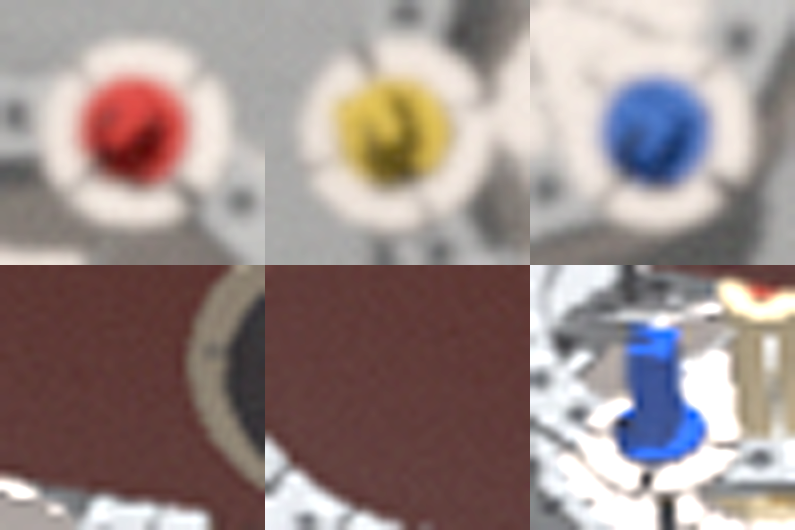

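Red and blue point to the lower-left tick and yellow to the lower-right tick in the top view. Each is on its target side. Descending on the stamp.

Request:
{"api": "carry_out", "payload": {
  "rows": [
    [[0, 0, 0, -0.04, -0.05, -0.8, 40], [0, 0, 0, 0, 0, -0.8, 40], [0, 0, 0, 0, 0, -0.4, 40], [0, 0, 0, 0, 0, 0, 40], [0, 0, 0, 0, 0, 0, 40]]
  ]
}}

```text
time: 23.95
tool_pos: [0.4644, -0.216, 0.1823]
tool_rot: [-0.338, 0.338, -0.621, 0.621]
contact_force: [0.5, -0.4, 0.3]
gripper_width: 0.47
```

```bash
python3 st.py;  python3 - <<'E'
from h import *
s=grab_frame('side');cv2.imwrite('pics/s9.png',s)
cv2.imwrite('pics/9.png',cv2.resize(s[260:365,300:405],(600,600),interpolation=cv2.INTER_CUBIC))
E
```

```text
t 23.95 pos [ 464.4 -216.   182.3] yaw -122.92 down [ 2.e-04 -1.e-04 -1.e+00] j [-33.3  -6.4 113.6   0.   72.7  89.6] w 40.1 F [ 0.5 -0.4  0.3]
```

View pics/9.png

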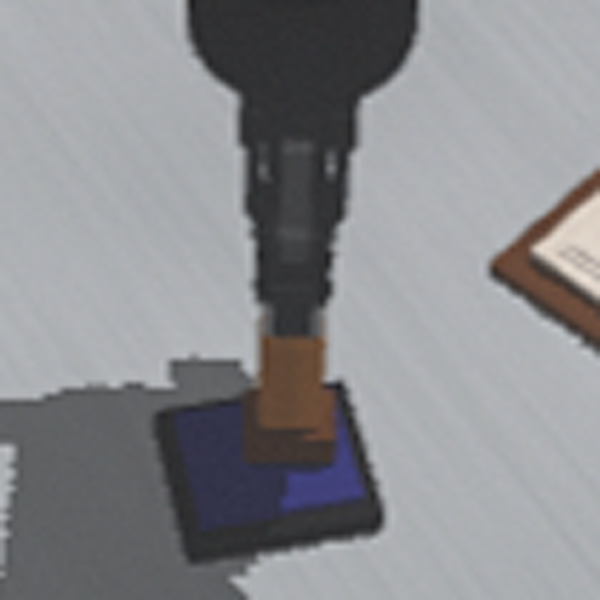

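The jaws straddle the stamp's grip symmetrically. Going down 64 mm, then closing.

Request:
{"api": "carry_out", "payload": {
  "rows": [
    [[0, 0, 0, 0, 0, -0.6, 40], [0, 0, 0, 0, 0, -0.6, 40], [0, 0, 0, 0, 0, -0.4, 40], [0, 0, 0, 0, 0, 0, 40], [0, 0, 0, 0, 0, 0, 40]]
  ]
}}

```text
time: 24.5
tool_pos: [0.465, -0.217, 0.1194]
tool_rot: [-0.338, 0.337, -0.621, 0.622]
contact_force: [0.8, 0.3, -0.2]
gripper_width: 0.468
```

Request:
{"api": "carry_out", "payload": {
  "rows": [
    [[0, 0, 0, 0, 0, 0, 5], [0, 0, 0, 0, 0, 0, 5], [0, 0, 0, 0, 0, 0, 5], [0, 0, 0, 0, 0, 0, 5], [0, 0, 0, 0, 0, 0, 5]]
  ]
}}

```text
time: 25.0
tool_pos: [0.4653, -0.2174, 0.1199]
tool_rot: [-0.338, 0.337, -0.62, 0.622]
contact_force: [-0.8, 0.9, 5.7]
gripper_width: 0.18
```

```bash
python3 st.py
```

```text
t 25.0 pos [ 465.3 -217.4  119.9] yaw -123.0 down [ 0.0029 -0.0018 -1.    ] j [-33.3  -1.3 115.5   0.   65.6  89.6] w 15.4 F [-0.8  0.9  5.7]
```

Request:
{"api": "carry_out", "payload": {
  "rows": [
    [[0, 0, 0, 0, 0, 0.4, 5], [0, 0, 0, 0, 0, 0.7, 5], [0, 0, 0, 0, 0, 0.6, 5], [0, 0, -0.93, 0.3, -0.01, 0, 5], [0, 0, -0.93, 0.42, -0.01, 0, 5]]
  ]
}}

```text
time: 25.5
tool_pos: [0.4933, -0.2177, 0.1873]
tool_rot: [-0.296, 0.295, -0.642, 0.643]
contact_force: [-0.2, -0.4, -0.4]
gripper_width: 0.178
```

Request:
{"api": "carry_out", "payload": {
  "rows": [
    [[0, 0, -0.93, 0.42, -0.02, 0, 5], [0, 0, -0.93, 0.42, -0.02, 0, 5], [0, 0, -0.93, 0.42, -0.02, 0, 5], [0, 0, -0.93, 0.42, -0.02, 0, 5], [0, 0, -0.93, 0.42, -0.02, 0, 5]]
  ]
}}

```text
time: 26.0
tool_pos: [0.5774, -0.2213, 0.1856]
tool_rot: [0.188, -0.188, 0.682, -0.682]
contact_force: [-0.4, 0.3, 0.3]
gripper_width: 0.183
```

Request:
{"api": "carry_out", "payload": {
  "rows": [
    [[0, 0, -0.93, 0.42, -0.02, 0, 5], [0, 0, -0.93, 0.42, -0.02, 0, 5], [0, 0, -0.93, 0.42, 0, 0, 5], [0, 0, -0.9, 0.3, 0, 0, 5], [0, 0, 0, 0, 0, 0, 5]]
  ]
}}

```text
time: 26.5
tool_pos: [0.6402, -0.2229, 0.1857]
tool_rot: [0.1, -0.1, 0.7, -0.7]
contact_force: [-0.5, 0.8, -0.7]
gripper_width: 0.178
```

Request:
{"api": "carry_out", "payload": {
  "rows": [
    [[0, 0, 0, 0, 0, 0, 5], [0, 0, 0, 0, 0, 0, 5]]
  ]
}}

```text
time: 26.7
tool_pos: [0.6386, -0.223, 0.1856]
tool_rot: [0.1, -0.1, 0.7, -0.7]
contact_force: [-1.5, 0.0, -1.5]
gripper_width: 0.184
```

```bash
python3 st.py; python3 - <<'E'
from h import *
s=grab_frame('side');t=grab_frame('top');cv2.imwrite('pics/s10.png',s);cv2.imwrite('pics/t10.png',t)
cv2.imwrite('pics/10.png',np.hstack([cv2.resize(s[220:345,370:480],(528,600),interpolation=cv2.INTER_CUBIC)]))
E
```

```text
t 26.7 pos [ 638.6 -223.   185.6] yaw -163.75 down [-9.e-04  3.e-04 -1.e+00] j [-25.5  15.1  90.6  -0.   74.4 138.2] w 15.7 F [-1.5  0.  -1.5]
```

View pics/10.png

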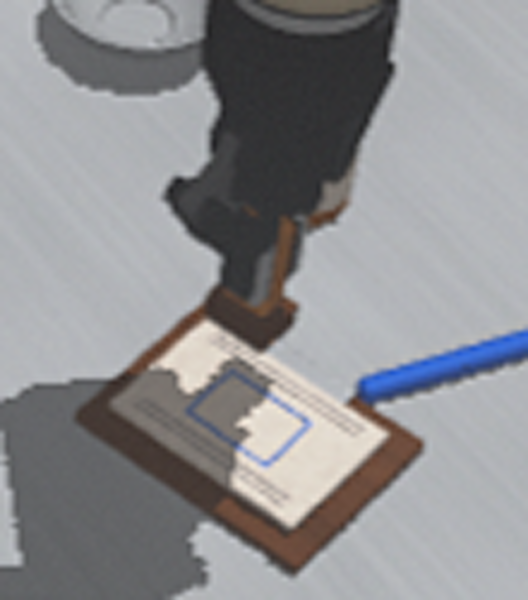

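```bash
cat > ovs.py <<'E'
from h import *
def draw(img,x,y,w,h,sc,cx,cy,zf,yaw,col=(0,255,0)):
    a=cv2.resize(img[y:y+h,x:x+w],None,fx=sc,fy=sc,interpolation=cv2.INTER_CUBIC)
    c,sn=np.cos(np.deg2rad(yaw)),np.sin(np.deg2rad(yaw))
    for z,L,W in((0,17,12),(.018,17,12),(.018,12,8),(.07,12,8)):
        P=[[cx+(c*u-sn*v)/1e3,cy+(sn*u+c*v)/1e3,zf+z] for u,v in((L,W),(L,-W),(-L,-W),(-L,W))]
        q=((proj('side',P)+.5-[x,y])*sc).astype(np.int32); cv2.polylines(a,[q],1,col,1)
    return a
if __name__=='__main__':
    s=cv2.imread('pics/s10.png')
    a=draw(s,400,255,50,50,10,.6386,-.223,.0817,-73.75)
    cv2.imwrite('pics/ov10.png',np.clip(a*1.6,0,255))
E
python3 ovs.py
```

```text
[ WARN:0@0.439] global loadsave.cpp:1063 imwrite_ Unsupported depth image for selected encoder is fallbacked to CV_8U.
```

View pics/ov10.png

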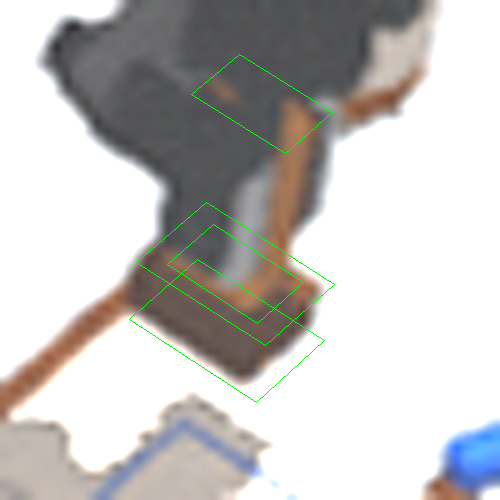

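Now going above the box and low, to compare the stamp's block with the box outline in the same picture.

Request:
{"api": "carry_out", "payload": {
  "rows": [
    [[0, 0, 0, 0.14, -0.01, -0.5, 5], [0, 0, 0, 0, 0, -0.5, 5], [0, 0, 0, 0, 0, -0.4, 5], [0, 0, 0, 0, 0, 0, 5], [0, 0, 0, 0, 0, 0, 5]]
  ]
}}

```text
time: 27.3
tool_pos: [0.6446, -0.2234, 0.1297]
tool_rot: [0.099, -0.1, 0.7, -0.7]
contact_force: [1.6, -0.2, -0.9]
gripper_width: 0.185
```

```bash
python3 st.py; python3 - <<'E'
from ovs import *
s=grab_frame('side');cv2.imwrite('pics/s11.png',s)
p=state()['tool_pos']
a=cv2.resize(s[270:330,390:450],(600,600),interpolation=cv2.INTER_CUBIC)
c,sn=np.cos(np.deg2rad(-73.8)),np.sin(np.deg2rad(-73.8))
for z,L,W,(cx,cy),col in((p[2]-.1039,17,12,p[:2],(0,255,0)),(.016,23,17,(.6443,-.2236),(0,0,255))):
    P=[[cx+(c*u-sn*v)/1e3,cy+(sn*u+c*v)/1e3,z] for u,v in((L,W),(L,-W),(-L,-W),(-L,W))]
    q=((proj('side',P)+.5-[390,270])*10).astype(np.int32); cv2.polylines(a,[q],1,col,1)
cv2.imwrite('pics/11.png',a)
E
```

```text
t 27.3 pos [ 644.6 -223.4  129.7] yaw -163.8 down [-6.e-04  3.e-04 -1.e+00] j [-25.4  19.3  91.3   0.   69.5 138.4] w 15.8 F [ 1.6 -0.2 -0.9]
```

View pics/11.png

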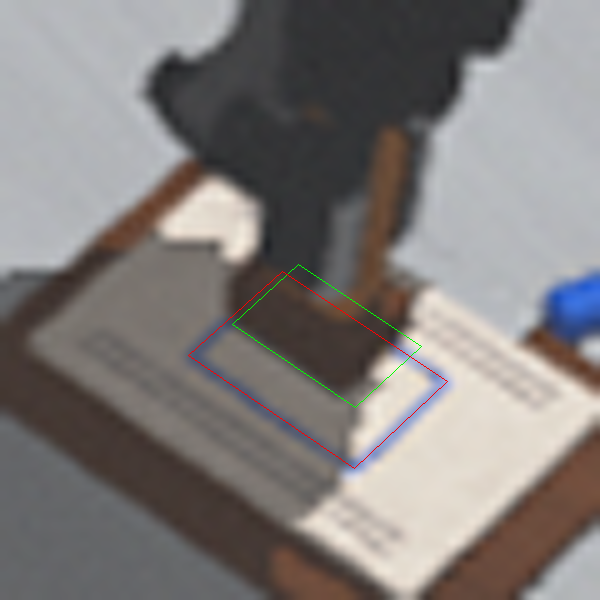

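The box overlay coincides with the printed box. The stamp sits about 1.8 mm toward −(its x) from the TCP, which agrees with the pick-up numbers. Correcting that, then lowering in steps with the force watched.

Request:
{"api": "carry_out", "payload": {
  "rows": [
    [[0, 0, 0, 0.005, -0.05, 0, 5], [0, 0, 0, 0, 0, -0.1, 5], [0, 0, 0, 0, 0, -0.1, 5], [0, 0, 0, 0, 0, 0, 5]]
  ]
}}

```text
time: 27.75
tool_pos: [0.6447, -0.2252, 0.1211]
tool_rot: [0.099, -0.1, 0.7, -0.7]
contact_force: [-0.0, 0.0, -1.6]
gripper_width: 0.18
```

```bash
python3 st.py; python3 - <<'E'
from ovs import *
s=grab_frame('side');cv2.imwrite('pics/s12.png',s)
cv2.imwrite('pics/12.png',cv2.resize(s[275:330,395:450],(550,550),interpolation=cv2.INTER_CUBIC))
E
```

```text
t 27.75 pos [ 644.7 -225.2  121.1] yaw -163.79 down [-1.2e-03  6.0e-04 -1.0e+00] j [-25.5  20.   91.3   0.   68.8 138.3] w 15.3 F [-0.   0.  -1.6]
```

View pics/12.png

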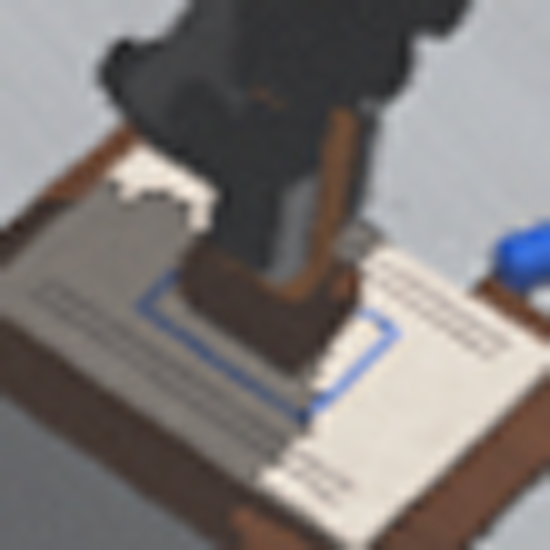

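The block is centred in the outline to within about 1 mm and its edges are parallel to it. Pressing straight down.

Request:
{"api": "carry_out", "payload": {
  "rows": [
    [[0, 0, 0, 0, 0, -0.05, 5], [0, 0, 0, 0, 0, -0.05, 5], [0, 0, 0, 0, 0, 0, 5], [0, 0, 0, 0, 0, 0, 5]]
  ]
}}

```text
time: 28.2
tool_pos: [0.6453, -0.2255, 0.1185]
tool_rot: [-0.1, 0.1, -0.7, 0.7]
contact_force: [-2.0, 0.6, 1.9]
gripper_width: 0.181
```

Request:
{"api": "carry_out", "payload": {
  "rows": [
    [[0, 0, 0, 0, 0, -0.05, 5], [0, 0, 0, 0, 0, -0.05, 5], [0, 0, 0, 0, 0, 0, 5], [0, 0, 0, 0, 0, 0, 5]]
  ]
}}

```text
time: 28.6
tool_pos: [0.6455, -0.2256, 0.1157]
tool_rot: [-0.1, 0.1, -0.7, 0.7]
contact_force: [-4.8, 2.8, 9.2]
gripper_width: 0.18
```

```bash
python3 st.py
```

```text
t 28.6 pos [ 645.5 -225.6  115.7] yaw -163.79 down [ 3.e-04 -3.e-04 -1.e+00] j [-25.5  20.4  91.4  -0.   68.2 138.3] w 15.4 F [-4.8  2.8  9.2]
```

Request:
{"api": "carry_out", "payload": {
  "rows": [
    [[0, 0, 0, -0.02, 0.01, -0.05, 5], [0, 0, 0, 0, 0, 0, 5], [0, 0, 0, 0, 0, 0, 5]]
  ]
}}

```text
time: 28.9
tool_pos: [0.6453, -0.2255, 0.115]
tool_rot: [-0.1, 0.099, -0.7, 0.701]
contact_force: [-4.5, 1.9, 13.2]
gripper_width: 0.181
```

```bash
python3 st.py
```

```text
t 28.9 pos [ 645.3 -225.5  115. ] yaw -163.79 down [ 0.0021 -0.0011 -1.    ] j [-25.5  20.4  91.5  -0.   68.  138.3] w 15.4 F [-4.5  1.9 13.2]
```

Request:
{"api": "carry_out", "payload": {
  "rows": [
    [[0, 0, 0, -0.02, 0.01, 0, 5], [0, 0, 0, 0, 0, 0, 5]]
  ]
}}

```text
time: 29.1
tool_pos: [0.6451, -0.2253, 0.1152]
tool_rot: [-0.101, 0.098, -0.699, 0.701]
contact_force: [-2.1, 1.6, 11.0]
gripper_width: 0.181
```

Request:
{"api": "carry_out", "payload": {
  "rows": [
    [[0, 0, 0, 0, 0, 0.5, 5], [0, 0, 0, 0, 0, 0.7, 5], [0, 0, 0, 0, 0, 0.7, 5], [0, 0, 0, 0, 0, 0, 5]]
  ]
}}

```text
time: 29.5
tool_pos: [0.6458, -0.2257, 0.1929]
tool_rot: [-0.102, 0.097, -0.698, 0.702]
contact_force: [0.5, 0.1, 0.1]
gripper_width: 0.178
```

```bash
python3 st.py; python3 - <<'E'
from ovs import *
s=grab_frame('side');cv2.imwrite('pics/s13.png',s)
cv2.imwrite('pics/13.png',cv2.resize(s[230:340,380:470],(491,600),interpolation=cv2.INTER_CUBIC))
E
```

```text
t 29.5 pos [ 645.8 -225.7  192.9] yaw -163.79 down [ 0.0082 -0.0039 -1.    ] j [-25.5  15.4  89.5   0.   74.6 138.3] w 15.2 F [0.5 0.1 0.1]
```

View pics/13.png

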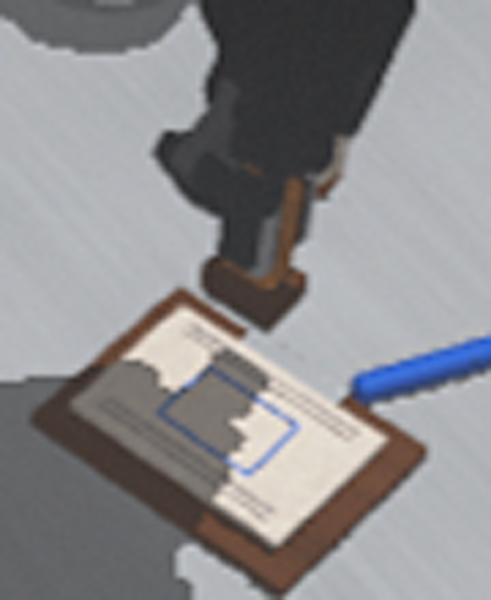

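Stamped at about 13 N and lifted. Returning to the ink pad.

Request:
{"api": "carry_out", "payload": {
  "rows": [
    [[0, 0, 0.93, -0.42, 0.02, 0, 5], [0, 0, 0.93, -0.42, 0.02, 0, 5], [0, 0, 0.93, -0.42, 0.02, 0, 5], [0, 0, 0.93, -0.42, 0.02, 0, 5], [0, 0, 0.93, -0.42, 0.02, 0, 5]]
  ]
}}

```text
time: 30.05
tool_pos: [0.5578, -0.22, 0.185]
tool_rot: [0.211, -0.213, 0.675, -0.673]
contact_force: [1.4, -1.2, -0.2]
gripper_width: 0.18
```

Request:
{"api": "carry_out", "payload": {
  "rows": [
    [[0, 0, 0.93, -0.42, 0.02, 0, 5], [0, 0, 0.93, -0.42, 0.02, 0, 5], [0, 0, 0.93, -0.42, 0.02, 0, 5], [0, 0, 0.93, -0.42, 0.02, 0, 5], [0, 0, 0.93, -0.42, 0.02, 0, 5]]
  ]
}}

```text
time: 30.55
tool_pos: [0.4739, -0.2159, 0.1853]
tool_rot: [0.318, -0.319, 0.632, -0.63]
contact_force: [-0.5, 0.1, -0.8]
gripper_width: 0.185
```

Request:
{"api": "carry_out", "payload": {
  "rows": [
    [[0, 0, 0.93, -0.42, 0, 0, 5], [0, 0, 0, 0, 0, 0, 5], [0, 0, 0, 0, 0, 0, 5]]
  ]
}}

```text
time: 30.85
tool_pos: [0.4583, -0.2163, 0.1865]
tool_rot: [0.337, -0.338, 0.622, -0.621]
contact_force: [1.0, -0.0, -0.7]
gripper_width: 0.18
```

```bash
python3 st.py
```

```text
t 30.85 pos [ 458.3 -216.3  186.5] yaw -122.97 down [-0.0012  0.0011 -1.    ] j [-33.7  -7.4 114.1   0.   73.3  89.3] w 15.3 F [ 1.  -0.  -0.7]
```

Request:
{"api": "carry_out", "payload": {
  "rows": [
    [[0, 0, 0, 0, -0.03, -0.6, 5], [0, 0, 0, 0, 0, -0.6, 5], [0, 0, 0, 0, 0, -0.34, 5], [0, 0, 0, 0, 0, 0, 5], [0, 0, 0, 0, 0, 0, 5]]
  ]
}}

```text
time: 31.35
tool_pos: [0.4591, -0.2179, 0.1264]
tool_rot: [0.338, -0.338, 0.621, -0.621]
contact_force: [0.4, 0.1, 0.5]
gripper_width: 0.181
```

```bash
python3 st.py;python3 - <<'E'
from ovs import *
s=grab_frame('side');cv2.imwrite('pics/s14.png',s)
cv2.imwrite('pics/14.png',cv2.resize(s[290:365,310:385],(500,500),interpolation=cv2.INTER_CUBIC))
E
```

```text
t 31.35 pos [ 459.1 -217.9  126.4] yaw -122.88 down [-1.e-04  1.e-04 -1.e+00] j [-33.8  -2.5 116.    0.   66.5  89.1] w 15.5 F [0.4 0.1 0.5]
```

View pics/14.png

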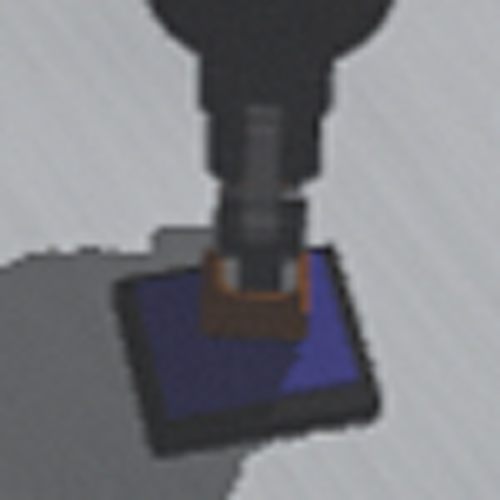

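The stamp is over the middle of the pad, upright and about 6 mm up. Lowering gently to contact.

Request:
{"api": "carry_out", "payload": {
  "rows": [
    [[0, 0, 0, 0, 0, -0.1, 5], [0, 0, 0, 0, 0, -0.04, 5], [0, 0, 0, 0, 0, 0, 5], [0, 0, 0, 0, 0, 0, 5]]
  ]
}}

```text
time: 31.8
tool_pos: [0.4588, -0.2179, 0.1209]
tool_rot: [-0.338, 0.338, -0.621, 0.621]
contact_force: [0.3, 0.2, -0.8]
gripper_width: 0.177
```

Request:
{"api": "carry_out", "payload": {
  "rows": [
    [[0, 0, 0, 0, 0, -0.03, 5], [0, 0, 0, 0, 0, 0, 5], [0, 0, 0, 0, 0, 0, 5]]
  ]
}}

```text
time: 32.1
tool_pos: [0.459, -0.218, 0.12]
tool_rot: [-0.338, 0.338, -0.621, 0.621]
contact_force: [-0.8, 0.2, 2.6]
gripper_width: 0.183
```

Contact at about 2.6 N, at the same height as the pick-up. Releasing and lifting.

Request:
{"api": "carry_out", "payload": {
  "rows": [
    [[0, 0, 0, 0, 0, 0, 30], [0, 0, 0, 0, 0, 0, 40], [0, 0, 0, 0, 0, 0, 40], [0, 0, 0, 0, 0, 0.3, 40], [0, 0, 0, 0, 0, 0.7, 40]]
  ]
}}

```text
time: 32.6
tool_pos: [0.4572, -0.2168, 0.1577]
tool_rot: [0.337, -0.339, 0.623, -0.619]
contact_force: [0.0, -0.1, 0.3]
gripper_width: 0.471
```

Request:
{"api": "carry_out", "payload": {
  "rows": [
    [[0, 0, 0, 0, 0, 0.9, 40], [0, 0, 0, 0, 0, 0.9, 40], [0, 0, 0, 0, -0.9, 0.5, 40], [0, 0, 0, 0, -0.9, 0.5, 40], [0, 0, 0, 0, -0.9, 0, 40]]
  ]
}}

```text
time: 33.1
tool_pos: [0.4599, -0.3279, 0.2771]
tool_rot: [-0.339, 0.337, -0.618, 0.624]
contact_force: [1.2, 0.1, 1.0]
gripper_width: 0.471
```

Request:
{"api": "carry_out", "payload": {
  "rows": [
    [[0, 0, 0, -0.5, -0.9, 0, 40], [0, 0, 0, -0.5, -0.9, 0, 40], [0, 0, 0, 0, 0, 0, 40], [0, 0, 0, 0, 0, 0, 40]]
  ]
}}

```text
time: 33.5
tool_pos: [0.4183, -0.3983, 0.2721]
tool_rot: [-0.338, 0.337, -0.621, 0.621]
contact_force: [-0.6, 0.2, -0.4]
gripper_width: 0.47
```

```bash
python3 st.py; python3 chk.py 15
```

```text
t 33.5 pos [ 418.3 -398.3  272.1] yaw -122.98 down [ 5.e-04  1.e-04 -1.e+00] j [-51.   -2.2 100.7   0.   81.5  72. ] w 40.2 F [-0.6  0.2 -0.4]
```

View pics/adj15.png

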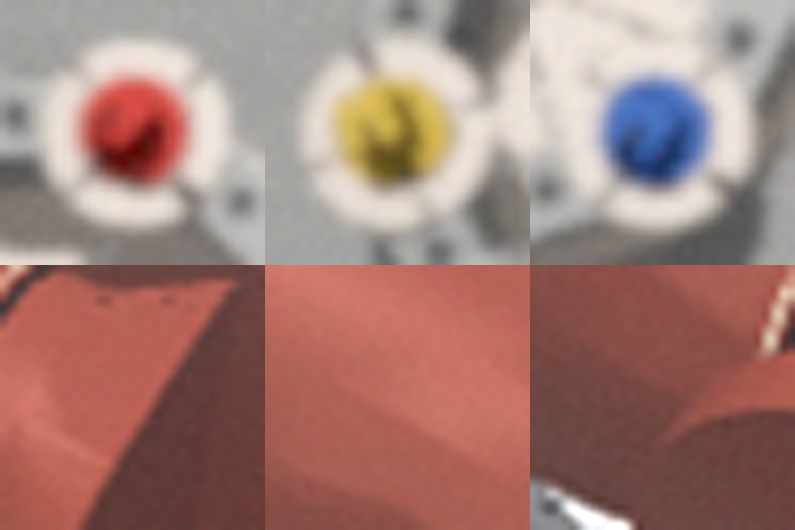

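View pics/s15.png

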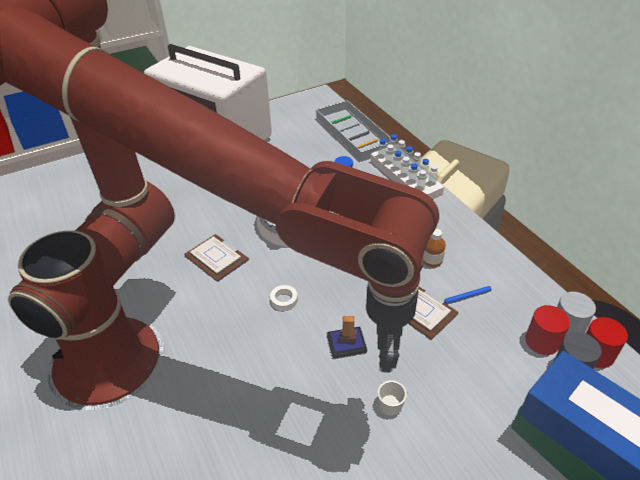

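View pics/t15.png

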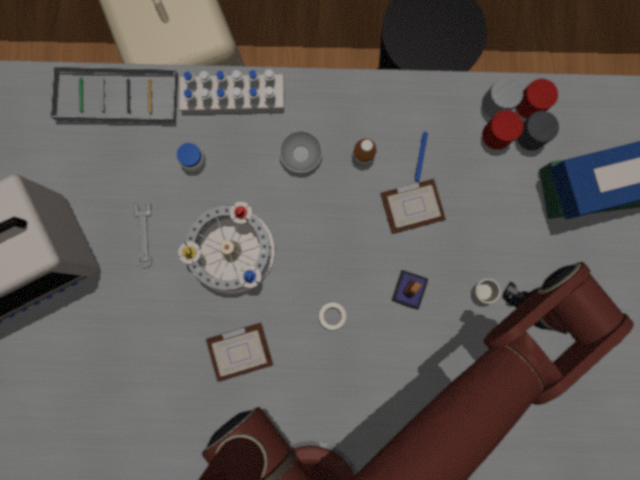

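The top view shows the stamp upright on the pad, everything else in place and all pointers on their target sides. The arm hides the dials from the side camera, so I'll swing it back toward its start pose for a sharper look.

Request:
{"api": "carry_out", "payload": {
  "rows": [
    [[0, 0, 0, 0.2, 0.9, 0.3, 40], [0, 0, 0, 0.2, 0.9, 0.3, 40], [0, 0, 0, 0, 1, 0.3, 40], [0, 0, 0, 0, 1, 0.3, 40], [0, 0, 0, 0, 1, 0, 40]]
  ]
}}

```text
time: 34.1
tool_pos: [0.4354, -0.2033, 0.3219]
tool_rot: [-0.339, 0.338, -0.62, 0.622]
contact_force: [1.2, -0.1, 0.1]
gripper_width: 0.469
```

Request:
{"api": "carry_out", "payload": {
  "rows": [
    [[0, 0, 0, 0, 1, 0, 40], [0, 0, 0, 0, 1, 0, 40], [0, 0, 0, 0, 1, 0, 40], [0, 0, 0, 0, 1, 0, 40], [0, 0, 0, 0, 1, 0, 40]]
  ]
}}

```text
time: 34.6
tool_pos: [0.434, -0.003, 0.3198]
tool_rot: [-0.339, 0.338, -0.621, 0.621]
contact_force: [0.2, -0.5, -1.1]
gripper_width: 0.468
```

Request:
{"api": "carry_out", "payload": {
  "rows": [
    [[0, 0, 0, 0, 1, 0, 40], [0, 0, 0, 0, 1, 0, 40], [0, 0, 0, -0.2, 1, 0, 40], [0, 0, 0, -0.3, 1, 0, 40], [0, 0, 0, -0.4, 1, 0, 40]]
  ]
}}

```text
time: 35.1
tool_pos: [0.3973, 0.1967, 0.3197]
tool_rot: [0.339, -0.339, 0.621, -0.621]
contact_force: [0.5, 1.8, 0.1]
gripper_width: 0.471
```

Request:
{"api": "carry_out", "payload": {
  "rows": [
    [[0, 0, 0, -0.5, 1, 0, 40], [0, 0, 0, -0.5, 1, 0, 40], [0, 0, 0, -0.5, 1, 0, 40], [0, 0, 0, -0.6, 1, 0, 40], [0, 0, 0, -0.6, 1, 0, 40]]
  ]
}}

```text
time: 35.6
tool_pos: [0.2881, 0.3962, 0.3199]
tool_rot: [0.339, -0.339, 0.621, -0.621]
contact_force: [0.5, 0.3, -0.8]
gripper_width: 0.469
```

Request:
{"api": "carry_out", "payload": {
  "rows": [
    [[0, 0, 0, -0.6, 1, 0, 40], [0, 0, 0, -0.6, 0.9, 0, 40], [0, 0, 0, -0.6, 0.7, 0, 40], [0, 0, 0, 0, 0, 0, 40], [0, 0, 0, 0, 0, 0, 40]]
  ]
}}

```text
time: 36.1
tool_pos: [0.2243, 0.494, 0.3194]
tool_rot: [0.341, -0.344, 0.62, -0.617]
contact_force: [-0.0, -0.2, 0.5]
gripper_width: 0.47
```

```bash
python3 st.py; python3 chk.py 16
```

```text
t 36.1 pos [224.3 494.  319.4] yaw -122.06 down [-0.0054  0.0028 -1.    ] j [ 57.6  -8.8 102.4   0.3  86.5 179.6] w 40.1 F [-0.  -0.2  0.5]
```

View pics/adj16.png

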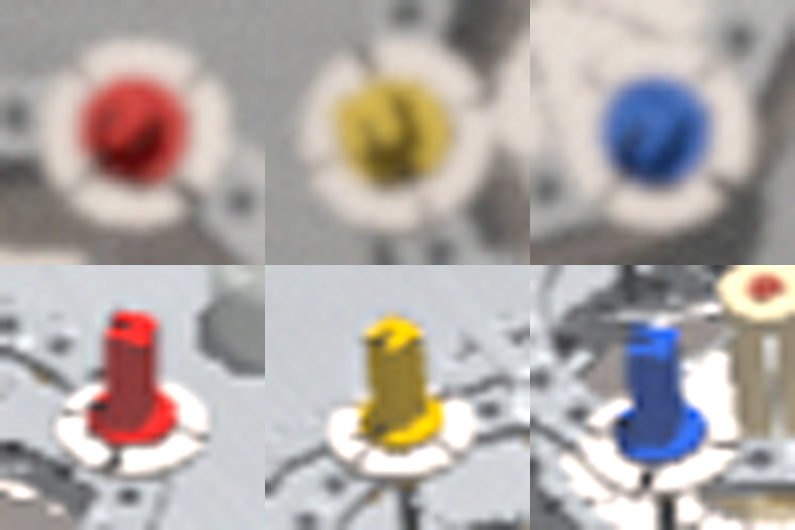

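```bash
python3 - <<'E'
from h import *
C={'red':(.6093,.1627,133.2),'yellow':(.5209,.2692,203.4),'blue':(.473,.1386,142.7)}
s=cv2.imread('pics/s16.png'); t=cv2.imread('pics/t16.png')
a=[]
for k,(x,y,th) in C.items():
    dirs=np.deg2rad(th)
    u=proj('side',[[x,y,.097]])[0]; x0,y0=int(u[0])-15,int(u[1])-22; sc=8.8
    A=cv2.resize(s[y0:y0+30,x0:x0+30],(264,264),interpolation=cv2.INTER_CUBIC)
    for z,r0,r1,c in((.095,.024,.030,(0,255,0)),(.133,.008,.012,(255,0,255))):
        P=[[x+r*np.cos(dirs),y+r*np.sin(dirs),z] for r in(r0,r1)]
        q=((proj('side',P)+.5-[x0,y0])*sc).astype(int); cv2.line(A,tuple(map(int,q[0])),tuple(map(int,q[1])),c,1)
    u=proj('top',[[x,y,.097]])[0]; x0,y0=int(u[0])-15,int(u[1])-15
    B=cv2.resize(t[y0:y0+30,x0:x0+30],(264,264),interpolation=cv2.INTER_CUBIC)
    for z,r0,r1,c in((.095,.024,.030,(0,255,0)),(.133,.0,.007,(255,0,255))):
        P=[[x+r*np.cos(dirs),y+r*np.sin(dirs),z] for r in(r0,r1)]
        q=((proj('top',P)+.5-[x0,y0])*sc).astype(int); cv2.line(B,tuple(map(int,q[0])),tuple(map(int,q[1])),c,1)
    a.append(np.vstack([A,np.clip(B*1.4,0,255).astype(np.uint8)]))
cv2.imwrite('pics/fin.png',np.hstack(a))
E
```

```text
(no output)
```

View pics/fin.png

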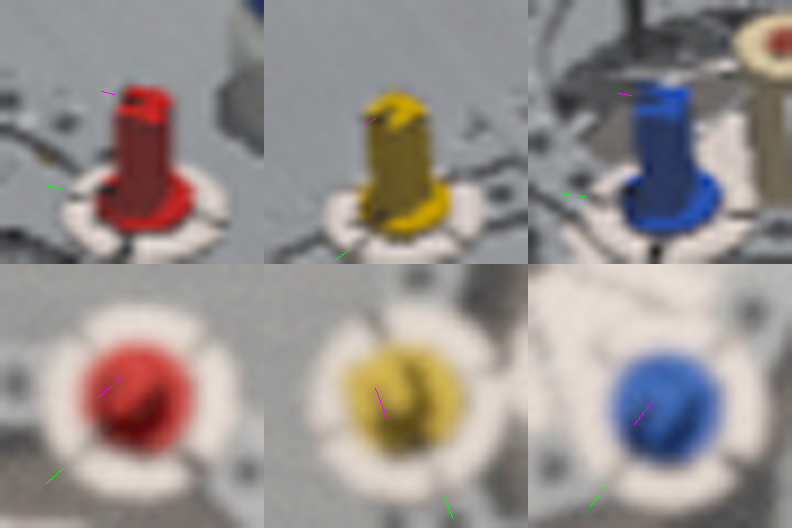

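```bash
python3 - <<'E'
from h import *
C={'red':(.6093,.1627,133.2),'yellow':(.5209,.2692,203.4),'blue':(.473,.1386,142.7)}
def prof(img,n,x,y,z,rs,ths):
    g=img.max(-1).astype(np.float32); acc=0
    for r in rs:
        u=proj(n,np.c_[x+r*np.cos(ths),y+r*np.sin(ths),np.full(len(ths),z)]).astype(np.float32)
        acc=acc+cv2.remap(g,u[:,0][None],u[:,1][None],cv2.INTER_CUBIC)[0]
    return acc/len(rs)
s=cv2.imread('pics/s16.png');t=cv2.imread('pics/t16.png')
for k,(x,y,th) in C.items():
    d=np.arange(-40,41,5); ths=np.deg2rad(th+d)
    print(k,d.tolist())
    print(' side flange',prof(s,'side',x,y,.099,[.011,.012,.013],ths).astype(int).tolist())
    print(' side tick  ',prof(s,'side',x,y,.095,[.018,.02,.022],ths).astype(int).tolist())
    print(' top tick   ',prof(t,'top',x,y,.095,[.018,.02,.022],ths).astype(int).tolist())
    print(' side headtop',prof(s,'side',x,y,.133,[.003,.005,.006],ths).astype(int).tolist())
E
```

```text
red [-40, -35, -30, -25, -20, -15, -10, -5, 0, 5, 10, 15, 20, 25, 30, 35, 40]
 side flange [112, 131, 154, 174, 185, 179, 161, 135, 106, 85, 75, 81, 94, 107, 113, 113, 110]
 side tick   [168, 191, 196, 193, 191, 193, 196, 191, 166, 133, 133, 170, 209, 220, 214, 211, 210]
 top tick    [156, 155, 154, 153, 154, 152, 148, 138, 131, 137, 147, 153, 154, 157, 158, 156, 155]
 side headtop [162, 156, 150, 143, 136, 128, 121, 116, 111, 106, 103, 101, 100, 101, 103, 107, 114]
yellow [-40, -35, -30, -25, -20, -15, -10, -5, 0, 5, 10, 15, 20, 25, 30, 35, 40]
 side flange [134, 119, 110, 107, 106, 101, 92, 81, 73, 71, 79, 99, 121, 145, 167, 179, 189]
 side tick   [204, 203, 200, 199, 204, 214, 215, 189, 153, 147, 180, 209, 213, 205, 202, 204, 205]
 top tick    [153, 153, 154, 155, 156, 155, 149, 139, 135, 140, 150, 155, 155, 154, 156, 156, 157]
 side headtop [179, 177, 172, 165, 156, 147, 136, 127, 120, 114, 113, 114, 119, 126, 136, 147, 156]
blue [-40, -35, -30, -25, -20, -15, -10, -5, 0, 5, 10, 15, 20, 25, 30, 35, 40]
 side flange [119, 143, 165, 175, 169, 146, 116, 88, 67, 60, 67, 77, 84, 86, 88, 91, 91]
 side tick   [190, 193, 188, 192, 194, 195, 192, 161, 127, 129, 152, 180, 203, 215, 213, 209, 209]
 top tick    [158, 157, 158, 157, 156, 156, 150, 138, 130, 138, 149, 155, 156, 155, 154, 154, 155]
 side headtop [124, 121, 118, 115, 113, 110, 106, 102, 99, 95, 93, 92, 92, 95, 100, 107, 115]
```

Pointer and tick coincide on all three dials in the side view: offsets red +10°/+7°, yellow +3°/+3°, blue +5°/+3°, where the common part is camera bias. Joint 6 has reached 179.6°, so I'll back it off its stop, then give the stamp and card a last look.

Request:
{"api": "carry_out", "payload": {
  "rows": [
    [[0, 0, 0.8, 0, 0, 0, 40], [0, 0, 0.8, 0, 0, 0, 40], [0, 0, 0, 0, 0, 0, 40], [0, 0, 0, 0, 0, 0, 40]]
  ]
}}

```text
time: 36.6
tool_pos: [0.2263, 0.4931, 0.3196]
tool_rot: [0.374, -0.376, 0.601, -0.598]
contact_force: [0.3, 0.6, 0.2]
gripper_width: 0.466
```

```bash
python3 st.py; python3 - <<'E'
from h import *
s=cv2.imread('pics/s16.png')
cv2.imwrite('pics/last.png',cv2.resize(s[270:370,310:480],(800,470),interpolation=cv2.INTER_CUBIC))
E
```

```text
t 36.6 pos [226.3 493.1 319.6] yaw -115.95 down [-0.0056  0.0031 -1.    ] j [ 57.4  -8.8 102.4   0.4  86.5 173.3] w 39.8 F [0.3 0.6 0.2]
```

View pics/last.png

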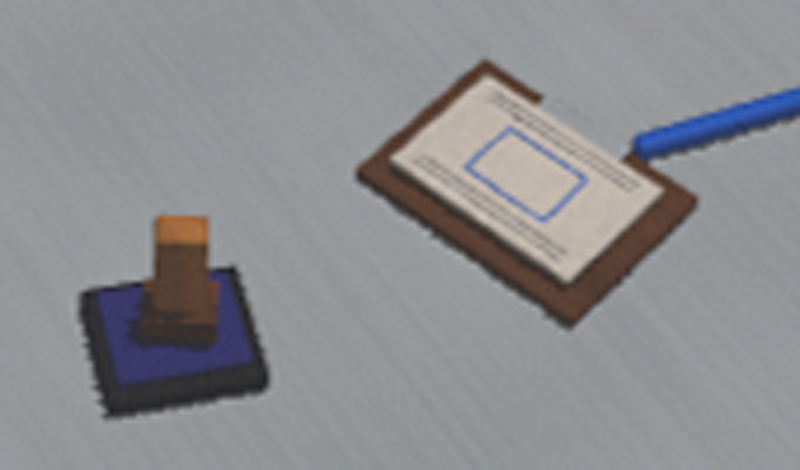

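The stamp stands upright mid-pad at about (180,280) in the crop, and the card and marker are unmoved. Handing in.

```bash
python3 -c "
from plant import *
print(job_done())"
```

```text
the job is handed in; nothing more can be done
None
```

I did the job in the order asked and handed it in at 36.6 s; no verdict was reported.

**Adjusters:** I turned red 90°, yellow 180° and blue 90° clockwise. In the last side view each pointer reads within about 3° of its tick: red +10° against tick +7°, yellow +3°/+3°, blue +5°/+3°. In the top view the ticks lie at their expected angles. My first grip on red was about 5 mm off-centre. I opened and regripped before turning it.

**Stamping:** I used the right-hand card and pressed at up to about 13 N. The block was centred in the box to roughly 1 mm and its long side was along the box's long side. Sideways force reached about 5 N. I eased it off before lifting straight up, and the tool crept less than 1 mm sideways as I pressed. The pictures show no imprint, so I could not check the mark itself. The position rests on the pictures taken just before pressing.

**End state:** The stamp stands upright near the middle of the ink pad. The bystanders look unmoved, and the robot is clear of everything. Joint 6 came close to its stop (179.6°) when I moved the arm aside for the last check, so I backed it off before handing in.

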